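# Tighten the battery cap of a dial timer with a flat driver

## Task

The slotted battery cap on the dial timer is loose. Take the flat driver from its wooden block, seat the blade in the slot and, keeping it seated, gently turn the cap clockwise until it is tight against its stop, without forcing it; then put the driver back upright in its block, fully down, and let go. Touch the timer only with the driver's blade, never let the driver fall, and leave the timer's dial and the other things on the dresser as they are.

Things in the scene. Friction and masses are not known exactly. Their poses are not given: they have to be found in the camera images.
- driver_grip (a point): Centre of the handle of the loose flat driver (about 0.12 kg), which stands upright, blade down, in the hole of the wooden block. Handle: wood, 28 x 28 mm square, 55 mm tall (27.5 mm above and below this point), its flat sides square to this point's x and y axes. z points up the handle; x is the width direction of the blade.
- driver_tip (a point): Middle of the driver's blade edge, on the axis 97.5 mm below driver_grip. Steel blade 14 mm wide (its x axis), 2.4 mm thick (its y axis), 14 mm long; above it a round shaft, 14 mm in diameter, 36 mm long, then a flange 28 mm in diameter, 7 mm thick, its underside 50 mm above this point and 47.5 mm below driver_grip, then an 18 mm neck and the handle.
- stand_mouth (a point): Centre of the top of the driver's wooden block (60 x 60 x 60 mm, fixed to the dresser), on the axis of its upright round hole: 18 mm wide, 56 mm deep, 2 mm chamfer at the mouth. Put away, the driver's flange rests on this top, so that driver_grip is 47.5 mm above and driver_tip 50 mm below this point.
- slot (a point): Centre of the floor of the straight slot across the steel battery cap, on the cap's vertical axis. x runs along the slot (either way is the same), z up. The slot is 3.4 mm wide, 5 mm deep, open at both ends; the cap is 26 mm in diameter, its top 5 mm above this point. A fixed collar around it, 29 mm inside, 35 mm outside, stands 3 mm above the timer's top.
- timer: Dial timer, white plastic box 100 x 165 x 45 mm, fixed to the dresser; origin at the centre of its underside, y along its long side. Battery cap axis at y = -46 mm, setting dial at y = +34 mm (60 mm wide, up to 67 mm above the dresser). Blade and cap may press and wedge with up to 60 N in all, which about 0.24 N m of turning brings.
- owl: White ceramic owl figurine, 62 mm wide, 90 mm tall, loose; origin under its centre. Leave alone.
- tumbler: Clear glass tumbler, empty, 72 mm wide, 85 mm tall, loose; origin under its centre. Leave alone.
- hair_tie_holder: Orange silicone hair tie post on a round foot, 60 mm wide, 78 mm tall, loose; origin under its centre. Leave alone.
- tweezers_case: Flat steel tweezers case, 28 x 115 x 18 mm, loose; origin under its centre. Leave alone.
- cream_jar: Amber glass jar with a black lid, 64 mm wide, 52 mm tall, loose; origin under its centre. Leave alone.
- ring_dish: Shallow white ceramic dish, 90 mm wide, 22 mm tall, loose; origin under its centre. Leave alone.
- dial (a joint): Turn of the timer's setting dial, rad, 0 as set; to be left alone.
- cap_top (a point): Centre of the battery cap's top face, on its axis, 5 mm above slot. The cap has 0.8 to 1.4 rad left to turn clockwise, seen from above, to its stop; where the stop lies is not marked. It sinks 1.6 mm per rad as it turns and stays where it is left. Turning takes 0.08 to 0.11 N m, then it blocks: 0.16 N m is tight enough. Play and give of blade in slot: up to 0.25 rad either way.
Things that resemble listed ones, but are neither listed nor needed, are in the scene too. What is shaped like the part that bears driver_grip but pink or purple is not meant.

How it is judged:
By the outcome, as a careful person would: the job done as asked, in the order asked, and still so for the second after the job is handed in, with the robot touching nothing.
It also fails if it takes over 72 s, if anything falls off the work surface, if the arm or the gripper's body presses on something with over 40 N, if the wrist force passes 120 N, or if a joint passes its speed limit or range.

## Robot

A 7-joint arm with a two-finger parallel gripper is mounted at the origin on the work surface. World frame = base frame: x ahead of the robot, y to its left, z up, the work surface at z = 0. Lengths are in m, angles in rad, forces in N, time in s.
With the tool pointing down it reaches from about 0.4 to 0.85 m from the base axis. Payload 4.5 kg.
Tool frame: the origin (TCP) lies between the finger pads; the fingertips stand 25 mm ahead of it and the grasp point (between the pads) lies 6 mm ahead of it (r.tips_ahead is the distance from the TCP to the fingertips, in m); z points along the fingers, y is the direction in which the jaws open and shut (so a half turn about z gives the same grasp; the last joint's range is limited). The gripper opens to 88 mm and grips with 3 to 60 N. Pads are 18 mm wide; open, the fingers measure 123 mm over their backs; the gripper's body (75 mm by 187 mm) begins 45 mm behind the grasp point.
Start: joints at [-1.17, 0.689, -0.195, 1.565, 0.157, 0.902, -0.215], TCP at [0.224, 0.583, 0.264] pointing down, gripper open.
Joint ranges: [-3.01, 3.01], [-0.46, 2.08], [-1.47, 1.51], [0.13, 2.56], [-1, 4.14], [0.04, 2.09], [-2.66, 2.66]. Speed limits (rad/s): [2.57, 2.57, 3.14, 3.14, 3.14, 3.14, 3.14].

## Interface

Orientations are given as a unit quaternion [x, y, z, w].
In Python, from plant import r, imaging gives the robot as it stands.
- The arm moves only by the tool send_rows, never from a script. Its argument "moves" is one flat list of numbers, 6 for each row, row after row: the shift along the tool's x, y, z in m, then the turn, a rotation vector about the tool's x, y, z in degrees. A call has exactly 5 rows; each row is the pose to reach, as a shift and turn from the pose measured when the call began, along the tool's axes at that moment; what a row does not reach only later rows make up. A row lasts 1/12 s, in which the tool goes at most 41.7 mm and 7.16 degrees, less where a joint would pass 70% of its speed; a pose out of reach is approached as far as the arm can. A call with a gripper value outside its range is refused whole. "claw" is the closure, from -1 (fully open) to 1 (shut), so that 0 is half open, set as the call begins (left out, the last holds). The fingers move at their own pace and stop on an object; "grip_force" is the grip in N (left out, the last holds). Time passes only in rows, so rows that repeat a pose let the fingers close, or fill a call up. It gives the time, the measured TCP pose, the force and the opening at its end, in the units of the state.
- r.get_state(): the state, without advancing time (a new reading comes with each control period).
- imaging.snapshot(name): name is "scene" or "side" or "wrist"; returns a dict with "image" (400x640x3 uint8, red, green, blue), "depth" (400x640 float32, m along the optical axis (not along the pixel's ray), 0 where there is no reading), "mtx" (3x3 intrinsics, pixels), "rvec" (rotation vector, rad) and "tvec" (3), from world to camera coordinates, as OpenCV has them. Camera axes: x right, y down, z forward; pixel columns grow to the right and rows downward; lengths in m; the calibration is good to about 2 mm. A picture is of the moment at which its call begins.
- r.finish_job(): hands the job in, once; it reports no verdict.
Trained networks look in a picture, given as the dict that the camera call returned (one of the last four; its "shot" number tells which), for a name from the list of things; names that differ only in an ending like _2 or _b are one class to them, and where a whole thing is asked for, a point or a joint stands for the part that bears it (a point fixed in the world has none). Each returns a list of dicts, best first, with "score" (0 to 1); they miss things now and then, are a little off and sometimes report something else, mostly with a low value. They report only what shows in the picture. A call takes as long as a camera call. They do not tell look-alikes from the thing itself.
- imaging.look_for(query, picture): "box" ([centre column, centre row, width, height] as shares, 0 to 1, of the picture: columns of its width, rows of its height, round what is visible of it).
- imaging.silhouettes(query, picture): "pixels" (400x640 bool, what is visible of it) and "box" ([centre column, centre row, width, height] as shares, 0 to 1, of the picture: columns of its width, rows of its height, round what is visible of it).
- imaging.pinpoint(query, picture): "point" ([column, row] as shares, 0 to 1, of the picture: columns of its width, rows of its height: a listed point, or the origin of a listed thing).
The state is a dict: "clock": time; "q": joint angles; "qd": joint speeds; "joint_torque": joint torques, N m; "tool_pos": TCP position; "eef_rot": TCP orientation; "contact_force": force on the tool from outside, world axes, zero at the start; "moment": the same for the moment, N m; "opening": opening from 0.0 (shut) to 1.0 (fully open).
Only numpy, scipy, OpenCV 4.12 (cv2) and the standard library are available. Lean on these libraries where they do the work, as an engineer would, in place of code of your own. Each camera call takes 0.05 s, during which the arm holds its last target.

## Working session

There is one attempt and no reset: what is moved stays moved. The work goes in short steps, Python scripts to look and compute and a tool call to move; the robot and the scene stay as the last step left them, time stands still between calls to the robot, and variables do not carry over. Pictures are saved under pics/ and viewed, and the job is handed in when it is done.

Besides the shell and the picture viewer there is one more tool, called after "Call:" in YAML: its name, and indented under it one key for each argument. send_rows: Moves the arm, as the interface text tells. Its arguments: {"type":"object","properties":{"moves":{"type":"array"},"claw":{"type":"number"},"grip_force":{"type":"number"}},"required":["moves"]}

```bash
ls; mkdir -p pics
cat > h.py <<'E'
import numpy as np, cv2
from plant import r, imaging
from scipy.spatial.transform import Rotation as R
def snap(n,fn=None):
    p=imaging.snapshot(n)
    if fn: cv2.imwrite('pics/'+fn,p['image'][:,:,::-1])
    return p
def cam(p):
    Rm=R.from_rotvec(np.ravel(p['rvec'])).as_matrix(); return Rm,np.ravel(p['tvec']),p['mtx']
def back(p,u,v,d=None,z=None):
    Rm,t,K=cam(p); ray=np.linalg.inv(K)@np.array([u,v,1.0]); 
    if d is None and z is None: d=p['depth'][int(round(v)),int(round(u))]
    if z is not None:
        o=-Rm.T@t; w=Rm.T@ray; return o+w*(z-o[2])/w[2]
    return Rm.T@(ray*d-t)
def proj(p,X):
    Rm,t,K=cam(p); c=K@(Rm@np.asarray(X,float)+t); return c[:2]/c[2]
def st():
    s=r.get_state(); print('t',round(s['clock'],2),'pos',np.round(s['tool_pos'],4),'R',np.round(R.from_quat(s['eef_rot']).as_matrix(),3).tolist(),'F',np.round(s['contact_force'],1),'M',np.round(s['moment'],2),'op',round(s['opening'],3)); return s
E
python3 - <<'E'
from h import *
s=st(); print(np.round(s['q'],3))
for n in ['scene','side','wrist']:
    p=snap(n,n+'0.png')
    Rm,t,K=cam(p); print(n,np.round(-Rm.T@t,3),K[0,0])
    for q in ['driver_grip','driver_tip','stand_mouth','slot','cap_top','timer']:
        for d in imaging.pinpoint(q,p)[:4]:
            u,v=d['point'][0]*640,d['point'][1]*400
            print(q,round(d['score'],2),round(u,1),round(v,1),np.round(back(p,min(u,639),min(v,399)),3))
E
```

```text
pics
t 0.0 pos [0.224  0.5829 0.2629] R [[-0.934, 0.359, -0.001], [0.359, 0.934, -0.002], [-0.0, -0.002, -1.0]] F [ 0.4 -1.1 -0.3] M [-0.01 -0.02  0.01] op 1.0
[-1.17   0.69  -0.195  1.566  0.157  0.903 -0.215]
scene [1.367 0.053 1.407] 512.8353424346507
driver_grip 0.7 219.1 197.6 [ 0.554 -0.22   0.111]
driver_grip 0.51 253.9 194.6 [ 0.558 -0.115  0.128]
driver_grip 0.49 278.6 220.8 [ 0.647 -0.042  0.123]
driver_tip 0.68 279.5 238.2 [ 0.646 -0.047  0.013]
driver_tip 0.54 223.6 213.4 [ 0.552 -0.223  0.012]
stand_mouth 0.74 347.8 216.2 [0.593 0.164 0.042]
stand_mouth 0.7 254.0 204.4 [ 0.558 -0.121  0.071]
slot 0.64 332.8 202.5 [0.547 0.12  0.049]
slot 0.2 331.0 202.2 [0.545 0.115 0.047]
cap_top 0.57 331.8 203.6 [0.554 0.117 0.054]
timer 0.56 343.8 216.6 [0.597 0.151 0.046]
timer 0.22 410.5 146.7 [0.326 0.393 0.029]
side [-0.014 -0.565  0.709] 361.84809161699184
driver_grip 0.81 393.3 254.0 [ 0.515 -0.257  0.109]
driver_grip 0.61 359.1 223.1 [ 0.538 -0.134  0.113]
driver_grip 0.59 354.4 198.3 [ 0.617 -0.048  0.104]
driver_tip 0.7 383.5 265.2 [-0.014 -0.565  0.709]
stand_mouth 0.62 355.8 236.0 [ 0.535 -0.128  0.067]
slot 0.5 302.8 198.8 [0.557 0.103 0.052]
slot 0.3 293.7 207.1 [0.519 0.102 0.042]
cap_top 0.46 297.2 198.3 [0.545 0.115 0.055]
timer 0.56 292.8 203.1 [0.529 0.117 0.043]
wrist [0.154 0.612 0.385] 298.57016148828575
```

View pics/scene0.png

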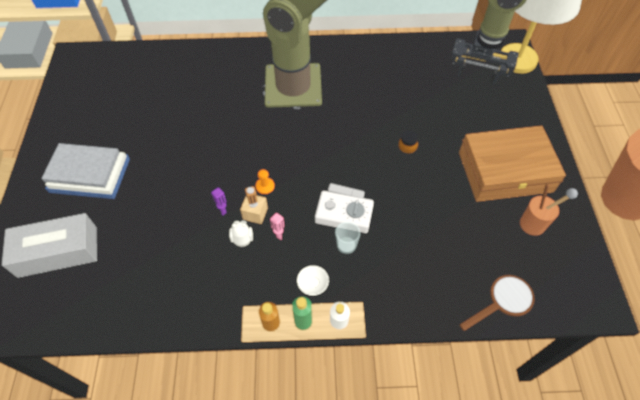

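View pics/side0.png

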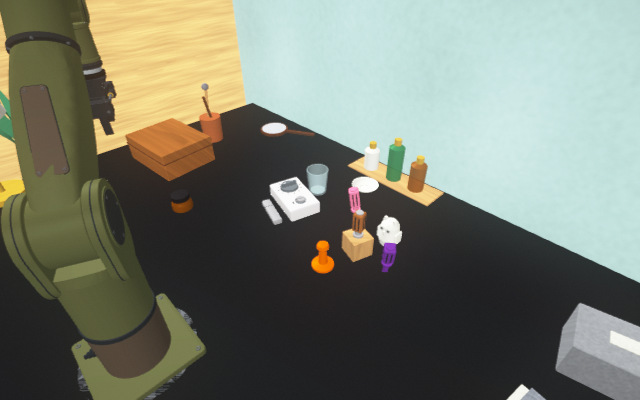

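Run:
```python
import cv2
a=cv2.imread('pics/scene0.png')[160:260,190:400]; cv2.imwrite('pics/scene0c.png',cv2.resize(a,None,fx=3.8,fy=3.8,interpolation=cv2.INTER_CUBIC))
a=cv2.imread('pics/side0.png')[160:300,250:430]; cv2.imwrite('pics/side0c.png',cv2.resize(a,None,fx=4.2,fy=4.2,interpolation=cv2.INTER_CUBIC))
```

```text
(no output)
```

View pics/scene0c.png

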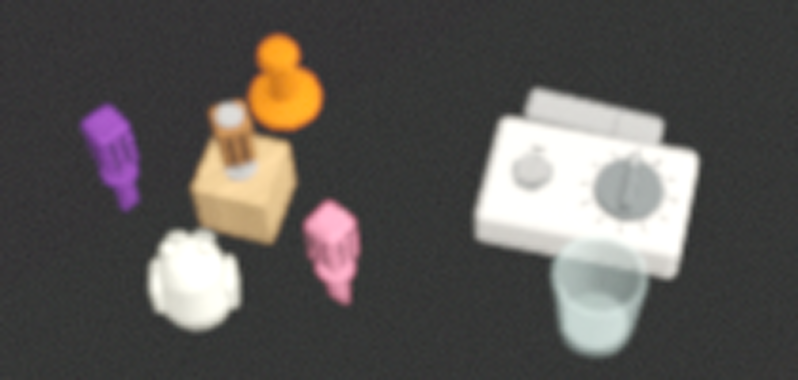

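View pics/side0c.png

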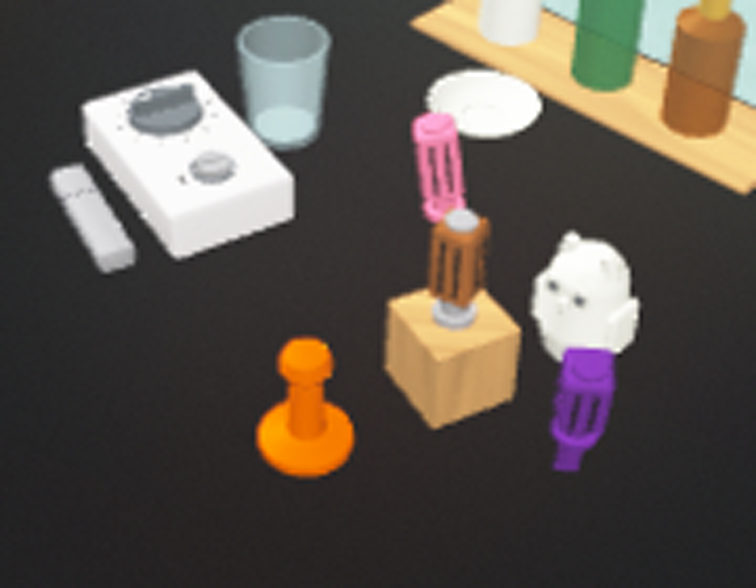

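The driver is the wooden brown one standing in the block at scene px (252,200). The purple one (219,200) and the pink one (278,226) are look-alikes and not meant. The cap is at (331,203) on the timer. I'll move the wrist camera over for a closer look.

```bash
cat >> h.py <<'E'
def goto(pos,yaw=None,Rt=None):
    """print tool-frame shift(mm) and turn(deg) to get to pos with tool pointing down; yaw = world angle of tool y axis (deg), mod 180 nearest"""
    s=r.get_state(); R0=R.from_quat(s['eef_rot']); p0=np.array(s['tool_pos'])
    d=R0.inv().apply(np.asarray(pos)-p0)
    if Rt is None:
        a=np.radians(yaw); y=np.array([np.cos(a),np.sin(a),0]); z=np.array([0,0,-1.]); x=np.cross(y,z)
        Rt=R.from_matrix(np.c_[x,y,z])
    rv=(R0.inv()*Rt).as_rotvec(degrees=True)
    n=max(np.linalg.norm(d)/.0417,np.linalg.norm(rv)/7.16)
    print('shift m',np.round(d,4),'turn deg',np.round(rv,2),'rows',round(n,1)); return d,rv
E
python3 - <<'E'
from h import *
p=snap('wrist'); Rm,t,K=cam(p); print(np.round(Rm,3).tolist())
s=r.get_state(); y=R.from_quat(s['eef_rot']).as_matrix()[:,1]; print(np.degrees(np.arctan2(y[1],y[0])))
goto([0.40,0.30,0.36],69); goto([0.46,-0.05,0.36],69)
E
```

```text
[[0.359, 0.933, -0.0], [0.892, -0.343, 0.293], [0.273, -0.105, -0.956]]
68.98444621640662
shift m [-0.2658 -0.2015 -0.0963] turn deg [ 0.01 -0.   -0.02] rows 8.3
shift m [-0.4473 -0.5067 -0.0963] turn deg [ 0.01 -0.   -0.02] rows 16.4
```

Call:
send_rows:
  moves: [-0.03,-0.02,-0.01,0,0,0,-0.06,-0.042,-0.02,0,0,0,-0.09,-0.064,-0.03,0,0,0,-0.12,-0.086,-0.04,0,0,0,-0.15,-0.108,-0.05,0,0,0]
  claw: -1

```text
clock: 1.52
tool_pos: [0.3261, 0.4273, 0.3142]
eef_rot: [0.182, 0.983, 0.0, 0.0]
contact_force: [1.1, 0.0, 0.1]
opening: 1.002
```

Call:
send_rows:
  moves: [-0.025,-0.03,-0.01,0,0,0,-0.05,-0.06,-0.02,0,0,0,-0.075,-0.09,-0.03,0,0,0,-0.1,-0.12,-0.04,0,0,0,-0.125,-0.15,-0.045,0,0,0]

```text
clock: 1.93
tool_pos: [0.3897, 0.2409, 0.3605]
eef_rot: [0.182, 0.983, 0.001, 0.001]
contact_force: [1.0, -0.7, 0.2]
opening: 1.002
```

Run:
```python
from h import *
st(); goto([0.46,0.0,0.36],69)
```

```text
t 1.93 pos [0.3897 0.2409 0.3605] R [[-0.934, 0.358, 0.002], [0.358, 0.934, 0.001], [-0.002, 0.002, -1.0]] F [ 1.  -0.7  0.2] M [-0.03 -0.04  0.02] op 1.002
shift m [-0.1519 -0.1998  0.0003] turn deg [0.11 0.09 0.01] rows 6.0
```

Call:
send_rows:
  moves: [-0.025,-0.03,0,0,0,0,-0.05,-0.06,0,0,0,0,-0.075,-0.093,0,0,0,0,-0.1,-0.126,0,0,0,0,-0.125,-0.16,0,0,0,0]

```text
clock: 2.35
tool_pos: [0.4492, 0.0454, 0.3607]
eef_rot: [0.182, 0.983, 0.001, 0.001]
contact_force: [1.6, -0.1, 1.0]
opening: 1.001
```

Run:
```python
from h import *
st(); p=snap('wrist','w1.png')
for q in ['driver_grip','stand_mouth','slot','cap_top','timer']:
    for d in imaging.pinpoint(q,p)[:3]:
        u,v=d['point'][0]*640,d['point'][1]*400
        print(q,round(d['score'],2),round(u,1),round(v,1),np.round(back(p,min(u,639),min(v,399)),3))
```

```text
t 2.35 pos [0.4492 0.0454 0.3607] R [[-0.934, 0.358, 0.003], [0.358, 0.934, 0.002], [-0.002, 0.003, -1.0]] F [ 1.6 -0.1  1. ] M [ 0.03 -0.09 -0.03] op 1.001
driver_grip 0.94 333.3 227.3 [0.555 0.028 0.028]
driver_grip 0.93 239.5 281.3 [ 0.547 -0.11   0.122]
driver_grip 0.59 138.2 238.5 [ 0.458 -0.279  0.027]
stand_mouth 0.87 240.2 267.4 [ 0.539 -0.112  0.096]
slot 0.56 385.9 212.1 [0.551 0.114 0.052]
cap_top 0.74 387.3 213.3 [0.553 0.115 0.054]
cap_top 0.7 241.5 262.4 [ 0.542 -0.118  0.072]
cap_top 0.23 240.8 187.4 [ 0.442 -0.087  0.019]
timer 0.97 405.9 199.1 [0.545 0.149 0.045]
```

View pics/w1.png

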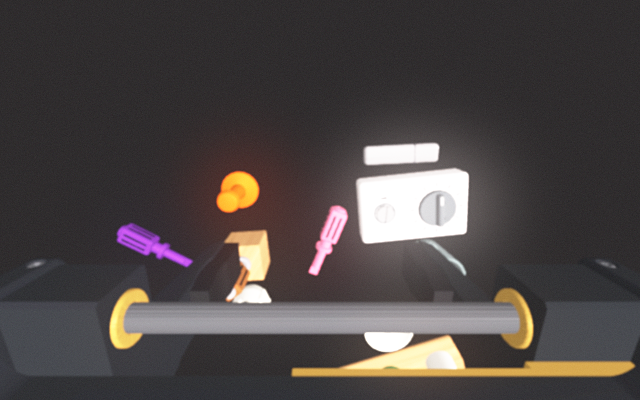

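The pink (330,235) and purple (150,245) ones are lying on the table. The wooden driver stands in the block at (240,280), partly behind the fingers. I'll move outward so that it and the cap come into clear view.

Call:
send_rows:
  moves: [-0.033,0,0,0,0,0,-0.066,0,0,0,0,0,-0.1,0,0,0,0,0,-0.133,0,0,0,0,0,-0.166,0,0,0,0,0]

```text
clock: 3.07
tool_pos: [0.6051, -0.0084, 0.3607]
eef_rot: [0.179, 0.984, 0.002, 0.001]
contact_force: [0.4, 0.3, 0.0]
opening: 1.005
```

Run:
```python
from h import *
st(); p=snap('wrist','w2.png'); np.savez('w2.npz',**p)
for q in ['driver_grip','stand_mouth','slot','cap_top','timer']:
    for d in imaging.pinpoint(q,p)[:3]:
        u,v=d['point'][0]*640,d['point'][1]*400
        print(q,round(d['score'],2),round(u,1),round(v,1),np.round(back(p,min(u,639),min(v,399)),3))
```

```text
t 3.07 pos [ 0.6051 -0.0084  0.3607] R [[-0.936, 0.353, 0.002], [0.353, 0.936, 0.003], [-0.001, 0.004, -1.0]] F [0.4 0.3 0. ] M [ 0.04 -0.05  0.01] op 1.005
driver_grip 0.83 219.2 163.4 [ 0.547 -0.112  0.134]
driver_grip 0.71 327.9 122.3 [0.553 0.025 0.028]
driver_grip 0.57 114.1 138.2 [ 0.462 -0.281  0.028]
stand_mouth 0.59 229.6 159.7 [ 0.549 -0.11   0.101]
slot 0.83 388.7 101.4 [0.555 0.112 0.051]
cap_top 0.6 389.8 100.8 [0.555 0.113 0.054]
timer 0.66 411.5 97.2 [0.561 0.143 0.047]
```

View pics/w2.png

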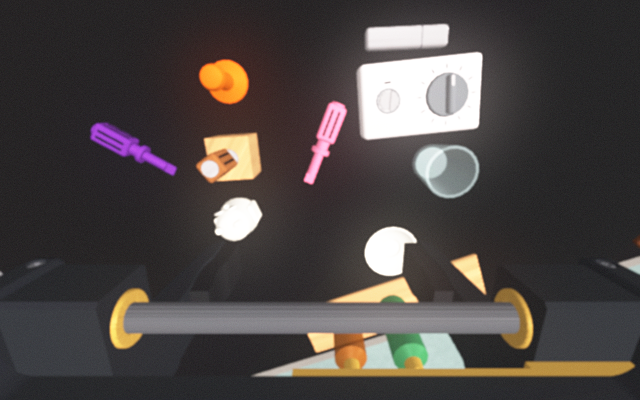

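Run:
```python
import cv2, numpy as np
a=cv2.imread('pics/w2.png')
b=cv2.resize(a[120:195,190:275],None,fx=4.6,fy=4.6,interpolation=cv2.INTER_CUBIC)
c=cv2.resize(a[75:130,355:417],None,fx=6.27,fy=6.27,interpolation=cv2.INTER_CUBIC)
cv2.imwrite('pics/w2c.png',np.hstack([b[:344],c[:344]]))
```

```text
(no output)
```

View pics/w2c.png

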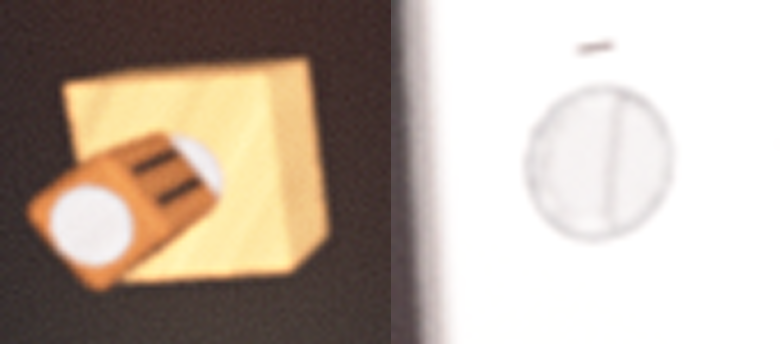

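Call:
send_rows:
  moves: [0.003,0.02,0.03,0,0,0,0.006,0.04,0.06,0,0,0,0.009,0.06,0.09,0,0,0,0.012,0.08,0.11,0,0,0,0.012,0.095,0.12,0,0,0]

```text
clock: 3.78
tool_pos: [0.6222, 0.0886, 0.2387]
eef_rot: [0.178, 0.984, 0.002, -0.003]
contact_force: [-1.0, -0.7, 0.7]
opening: 1.001
```

Call:
send_rows:
  moves: [0,0,0,0,0,0,0,0,0,0,0,0,0,0,0,0,0,0,0,0,0,0,0,0,0,0,0,0,0,0]

```text
clock: 4.2
tool_pos: [0.6228, 0.0869, 0.2402]
eef_rot: [0.179, 0.984, 0.001, -0.001]
contact_force: [0.2, 0.4, -0.6]
opening: 0.998
```

Run:
```python
from h import *
st(); p=snap('wrist','w3.png'); np.savez('w3.npz',**p)
for q in ['slot','cap_top','timer']:
    for d in imaging.pinpoint(q,p)[:3]:
        u,v=d['point'][0]*640,d['point'][1]*400
        print(q,round(d['score'],2),round(u,1),round(v,1),np.round(back(p,min(u,639),min(v,399)),4))
print(proj(p,[.554,.114,.053]))
u,v=proj(p,[.554,.114,.053]); u,v=int(u),int(v)
c=p['image'][max(v-50,0):v+50,u-60:u+60,::-1]; cv2.imwrite('pics/w3c.png',cv2.resize(c,None,fx=6,fy=6,interpolation=cv2.INTER_CUBIC)); print(u-60,max(v-50,0))
```

```text
t 4.2 pos [0.6228 0.0869 0.2402] R [[-0.936, 0.352, -0.002], [0.352, 0.936, 0.003], [0.003, 0.002, -1.0]] F [ 0.2  0.4 -0.6] M [ 0.01  0.05 -0.03] op 0.998
slot 0.75 319.5 115.4 [0.5545 0.1126 0.0484]
cap_top 0.9 318.6 116.4 [0.5551 0.1114 0.0489]
timer 0.78 357.2 109.3 [0.5624 0.1503 0.0454]
timer 0.18 114.2 89.4 [ 0.4519 -0.0848  0.0182]
[320.64715897 114.41770955]
260 64
```

View pics/w3c.png

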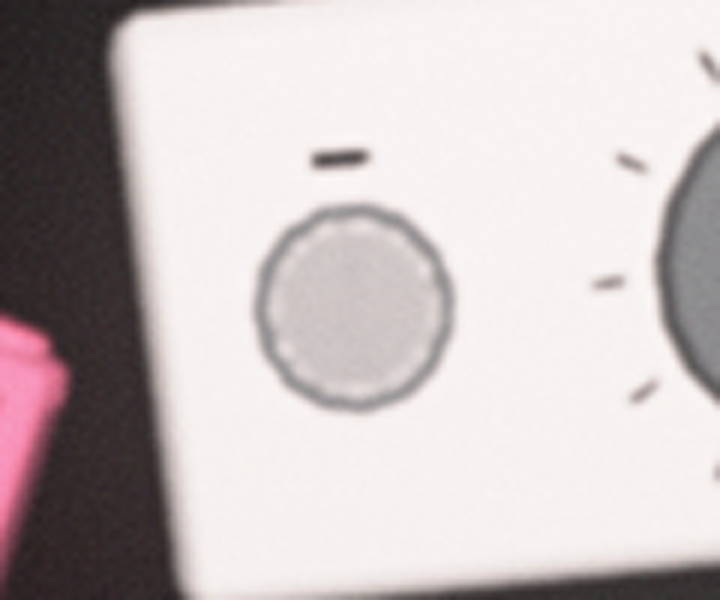

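Run:
```python
from h import *
p=dict(np.load('w3.npz'))
us,vs=np.meshgrid(np.arange(640),np.arange(400))
Rm,t,K=cam(p)
P=(np.stack([(us-K[0,2])/K[0,0],(vs-K[1,2])/K[1,1],np.ones_like(us)],-1)*p['depth'][...,None]-t)@Rm
z=P[...,2]
print(np.round(z[96:136,300:340][::2]*1000).astype(int))
# circle: grayscale ring dark
g=cv2.cvtColor(p['image'],cv2.COLOR_RGB2GRAY)[90:140,295:345]
print(g.min(), np.median(g))
m=(g<170).astype(np.uint8); c,_=cv2.findContours(m,cv2.RETR_EXTERNAL,cv2.CHAIN_APPROX_NONE); c=max(c,key=cv2.contourArea); print(cv2.fitEllipse(c))
(e,_,_)=cv2.fitEllipse(c); print(back(p,e[0]+295,e[1]+90,z=.048), back(p,e[0]+295,e[1]+90,z=.053))
```

```text
[[ 45  45  46  46  44  47  45  47  46  44  46  43  45  46  45  44  44  45
   45  44  44  46  45  45  43  44  46  46  44  45  45  45  45  45  46  45
   44  44  46  45]
 [ 46  46  45  45  46  46  45  46  46  45  46  46  44  45  47  48  48  48
   47  49  46  49  48  45  46  44  45  45  45  45  44  45  45  46  45  45
   44  46  45  46]
 [ 44  45  46  45  44  45  45  45  46  47  49  48  48  47  49  48  48  47
   49  49  47  48  48  47  48  47  48  48  45  45  44  45  45  44  46  46
   46  46  44  46]
 [ 46  45  46  45  46  46  46  47  49  49  49  49  48  45  44  53  53  45
   48  48  46  53  53  46  46  49  48  48  49  47  45  45  45  46  46  45
   44  46  45  46]
 [ 45  45  45  45  46  48  49  48  47  47  52  53  52  53  54  53  54  49
   49  48  48  53  54  54  53  45  45  46  48  48  48  48  46  46  45  45
   46  45  45  45]
 [ 45  45  46  44  48  48  48  48  54  54  53  53  54  51  55  55  53  48
   48  49  48  53  55  53  54  54  53  54  44  45  47  47  46  44  45  45
   44  45  44  46]
 [ 44  45  44  48  48  47  44  45  52  53  55  53  53  54  54  52  54  49
   49  49  49  53  54  5
[... 1718 characters left out ...]
6
   46  45  45  47]
 [ 45  46  47  46  45  45  45  46  45  48  48  48  48  48  47  48  47  47
   48  46  46  47  48  48  49  47  49  47  44  45  46  45  44  45  45  47
   45  45  44  45]
 [ 47  45  45  45  45  45  46  44  45  45  45  46  46  49  48  49  48  48
   49  49  48  49  48  48  45  44  46  45  45  46  45  46  44  45  45  46
   44  45  45  46]
 [ 45  44  45  46  45  45  45  45  44  45  45  45  46  45  45  47  45  45
   46  45  44  45  46  46  45  45  44  45  45  46  46  45  45  45  46  45
   45  46  45  45]]
83 242.0
((23.4580078125, 24.864795684814453), (31.452116012573242, 32.78569793701172), 2.0507774353027344)
[0.5536557  0.11177958 0.048     ] [0.55363412 0.11182019 0.053     ]
```

```bash
cat > capfit.py <<'E'
from h import *
def cloud(p):
    us,vs=np.meshgrid(np.arange(640),np.arange(400)); Rm,t,K=cam(p)
    return (np.stack([(us-K[0,2])/K[0,0],(vs-K[1,2])/K[1,1],np.ones_like(us)],-1)*p['depth'][...,None]-t)@Rm
def slotfit(p,c0):
    P=cloud(p); c=np.array(c0[:2])
    for _ in range(4):
        d=np.linalg.norm(P[...,:2]-c,axis=-1)
        m=(d<.016)&(P[...,2]>.051)&(P[...,2]<.057)
        # disk centre via min enclosing: use cap_top points
        pts=P[m][:,:2]; hull=cv2.convexHull((pts*1000).astype(np.float32))[:,0]
        (cx,cy),rad=cv2.minEnclosingCircle(hull); c=np.array([cx,cy])/1000
    ztop=np.median(P[m][:,2])
    d=np.linalg.norm(P[...,:2]-c,axis=-1)
    s=(d<.0105)&(P[...,2]<ztop-.003)&(P[...,2]>ztop-.008)
    q=P[s][:,:2]; mu=q.mean(0); w,V=np.linalg.eigh(np.cov(q.T)); a=np.degrees(np.arctan2(V[1,1],V[0,1]))%180
    off=(mu-c)@V[:,0]
    return c,rad,ztop,np.median(P[s][:,2]),a,mu,off,s.sum(),np.sqrt(w)*1000
if __name__=='__main__':
    p=dict(np.load('w3.npz')); print(slotfit(p,[.5537,.1118]))
    P=cloud(p)
    # timer edges orientation
    m=(P[...,2]>.040)&(P[...,2]<.060)&(np.linalg.norm(P[...,:2]-[.56,.15],axis=-1)<.12)
    print(cv2.minAreaRect((P[m][:,:2]*1000).astype(np.float32)))
E
python3 capfit.py
```

```text
(array([0.55456677, 0.1111565 ]), 13.892109870910645, np.float64(0.053745791368222724), np.float64(0.04856791253555941), np.float64(157.35743753527575), array([0.5540352 , 0.11132063]), np.float64(5.316951709688028e-05), np.int64(68), array([0.95466632, 6.05575301]))
((597.511474609375, 147.10264587402344), (163.87452697753906, 164.7660675048828), 75.13583374023438)
```

Run:
```python
from h import *
p=dict(np.load('w3.npz')); Rm,t,K=cam(p); c=-Rm.T@t; print(c)
s=r.get_state(); off=c-np.array(s['tool_pos']); 
goto(np.array([.550,-.113,.42])-off,69)
```

```text
[0.55230303 0.11432512 0.36145122]
shift m [-0.0772 -0.2136 -0.0594] turn deg [ 0.13 -0.28  0.49] rows 5.6
```

Call:
send_rows:
  moves: [-0.012,-0.033,-0.02,0,0,0,-0.026,-0.07,-0.035,0,0,0,-0.04,-0.11,-0.05,0,0,0,-0.054,-0.147,-0.06,0,0,0,-0.067,-0.184,-0.06,0,0,0]

```text
clock: 4.82
tool_pos: [0.622, -0.1094, 0.3012]
eef_rot: [0.178, 0.984, 0.002, 0.0]
contact_force: [1.3, 0.5, -0.1]
opening: 0.999
```

Call:
send_rows:
  moves: [-0.005,-0.015,0,0,0,0,-0.01,-0.03,0,0,0,0,-0.01,-0.03,0,0,0,0,-0.01,-0.03,0,0,0,0,-0.01,-0.03,0,0,0,0]

```text
clock: 5.23
tool_pos: [0.6211, -0.138, 0.3008]
eef_rot: [0.176, 0.984, 0.003, -0.0]
contact_force: [0.3, 1.1, -0.7]
opening: 0.999
```

Run:
```python
from h import *
from capfit import cloud
st(); p=snap('wrist','w4.png'); np.savez('w4.npz',**p)
P=cloud(p); z=P[...,2]; near=np.linalg.norm(P[...,:2]-[.547,-.113],axis=-1)<.06
def rect(m,n):
    r_=cv2.minAreaRect((P[m][:,:2]*1000).astype(np.float32)); print(n,m.sum(),np.round(np.median(P[m],axis=0),4),r_)
rect(near&(z>.128)&(z<.145),'handle top'); rect(near&(z>.055)&(z<.064),'block top')
m=near&(z>.064)&(z<.070); rect(m,'flange')
u,v=proj(p,[.547,-.113,.1]).astype(int); print(u,v)
u=max(u,60);c=p['image'][max(v-60,0):v+60,u-60:u+80,::-1]; cv2.imwrite('pics/w4c.png',cv2.resize(c,None,fx=5,fy=5,interpolation=cv2.INTER_CUBIC))
```

```text
t 5.23 pos [ 0.6211 -0.138   0.3008] R [[-0.938, 0.347, 0.001], [0.347, 0.938, 0.006], [0.001, 0.006, -1.0]] F [ 0.3  1.1 -0.7] M [ 0.09 -0.03  0.04] op 0.999
handle top 909 [ 0.5484 -0.124   0.1355] ((548.5709838867188, -124.35982513427734), (27.90924835205078, 27.845760345458984), 15.673720359802246)
block top 1864 [ 0.547  -0.1202  0.0603] ((548.6453857421875, -124.65111541748047), (60.22077560424805, 60.06581497192383), 72.78278350830078)
flange 0 [nan nan nan] ((0.0, 0.0), (0.0, 0.0), 0.0)
316 109
  return _methods._mean(a, axis=axis, dtype=dtype,
  ret = um.true_divide(
```

View pics/w4c.png

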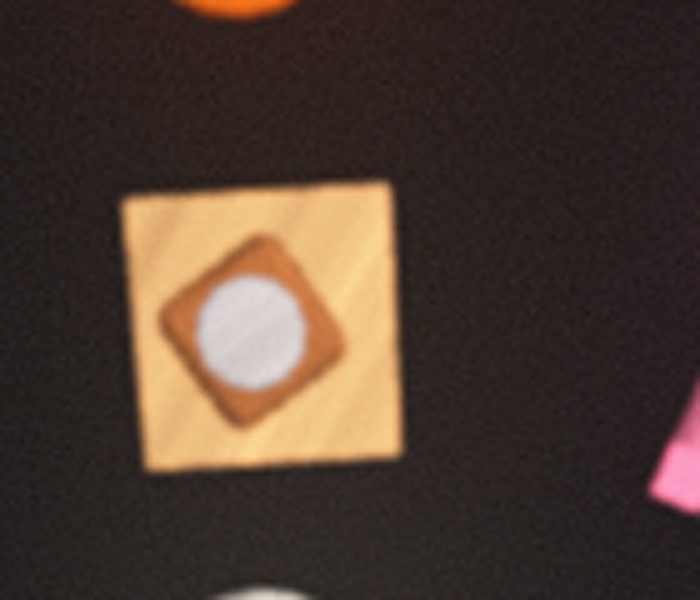

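The crop confirms the standing wooden driver with its brown square handle, at about (548.6, -124.5) mm with yaw 15.7° mod 90. I'll approach with the jaws along 105.7°.

Run:
```python
from h import *
s=st(); print(np.round(s['q'],3)); goto([.5486,-.1245,.21],105.7)
```

```text
t 5.28 pos [ 0.6212 -0.1378  0.3008] R [[-0.938, 0.346, 0.001], [0.346, 0.938, 0.006], [0.001, 0.006, -1.0]] F [-0.2 -0.3  0.2] M [-0.02 -0.01  0.01] op 1.003
[ 0.239  0.665 -0.167  1.484  0.115  1.002  1.262]
shift m [ 0.0726 -0.0132  0.0909] turn deg [ 3.400e-01  3.000e-02 -3.596e+01] rows 5.0
```

Call:
send_rows:
  moves: [0.014,-0.002,0.018,0,0,-7,0.029,-0.005,0.036,0,0,-14,0.044,-0.008,0.054,0,0,-21,0.058,-0.011,0.072,0,0,-28,0.073,-0.013,0.091,0,0,-35]

```text
clock: 5.7
tool_pos: [0.5481, -0.1217, 0.2095]
eef_rot: [-0.133, 0.991, 0.003, 0.001]
contact_force: [0.3, -1.0, -0.5]
opening: 1.003
```

Run:
```python
from h import *
s=st(); print(np.round(s['q'],3)); goto([.5486,-.1245,.116],105.7)
```

```text
t 5.7 pos [ 0.5481 -0.1217  0.2095] R [[-0.965, -0.264, 0.002], [-0.264, 0.965, 0.007], [-0.004, 0.006, -1.0]] F [ 0.3 -1.  -0.5] M [ 0.03 -0.06 -0.04] op 1.003
[ 0.329  0.689 -0.317  1.812  0.307  0.688  1.679]
shift m [ 0.0005 -0.0034  0.0935] turn deg [ 0.36  0.21 -0.42] rows 2.2
```

Call:
send_rows:
  moves: [0,-0.003,0.02,0.3,0.2,-0.4,0,-0.003,0.045,0.3,0.2,-0.4,0,-0.003,0.07,0.3,0.2,-0.4,0,-0.003,0.09,0.3,0.2,-0.4,0,-0.003,0.0935,0.3,0.2,-0.4]

```text
clock: 6.12
tool_pos: [0.5475, -0.1213, 0.113]
eef_rot: [-0.138, 0.99, 0.002, -0.003]
contact_force: [-0.1, -0.1, -0.7]
opening: 0.999
```

Call:
send_rows:
  moves: [0,0,0,0,0,0,0,0,0,0,0,0,0,0,0,0,0,0,0,0,0,0,0,0,0,0,0,0,0,0]

```text
clock: 6.53
tool_pos: [0.5481, -0.1214, 0.1141]
eef_rot: [-0.138, 0.99, 0.002, -0.002]
contact_force: [0.1, -0.4, 1.0]
opening: 1.0
```

Run:
```python
from h import *
s=st(); goto([.5486,-.1245,.116],105.7)
```

```text
t 6.53 pos [ 0.5481 -0.1214  0.1141] R [[-0.962, -0.274, -0.004], [-0.274, 0.962, 0.003], [0.003, 0.004, -1.0]] F [ 0.1 -0.4  1. ] M [ 0.05 -0.02  0.02] op 1.0
shift m [ 0.0004 -0.0031 -0.0019] turn deg [ 0.2  -0.15  0.18] rows 0.1
```

Call:
send_rows:
  moves: [0,-0.003,-0.001,0,0,0,0,-0.003,-0.001,0,0,0,0,-0.003,-0.001,0,0,0,0,-0.003,-0.001,0,0,0,0,-0.003,-0.001,0,0,0]

```text
clock: 6.95
tool_pos: [0.5489, -0.1243, 0.1151]
eef_rot: [-0.138, 0.99, 0.002, -0.002]
contact_force: [0.2, -0.5, -0.7]
opening: 1.0
```

Run:
```python
from h import *
s=st(); goto([.5486,-.1245,.116],105.7)
```

```text
t 6.95 pos [ 0.5489 -0.1243  0.1151] R [[-0.962, -0.273, -0.004], [-0.273, 0.962, 0.003], [0.003, 0.004, -1.0]] F [ 0.2 -0.5 -0.7] M [-0.01 -0.06 -0.01] op 1.0
shift m [ 0.0004 -0.0001 -0.0009] turn deg [ 0.21 -0.15  0.17] rows 0.0
```

Call:
send_rows:
  moves: [0,0,0,0,0,0,0,0,0,0,0,0,0,0,0,0,0,0,0,0,0,0,0,0,0,0,0,0,0,0]
  claw: 1
  grip_force: 15

```text
clock: 7.37
tool_pos: [0.5489, -0.1243, 0.1151]
eef_rot: [-0.138, 0.99, 0.002, -0.002]
contact_force: [-0.5, 0.9, 0.4]
opening: 0.646
```

Call:
send_rows:
  moves: [0,0,0,0,0,0,0,0,0,0,0,0,0,0,0,0,0,0,0,0,0,0,0,0,0,0,0,0,0,0]

```text
clock: 7.78
tool_pos: [0.5489, -0.1244, 0.1151]
eef_rot: [-0.138, 0.99, 0.002, -0.002]
contact_force: [-0.1, -0.8, 0.3]
opening: 0.314
```

Call:
send_rows:
  moves: [0,0,0,0,0,0,0,0,0,0,0,0,0,0,0,0,0,0,0,0,0,0,0,0,0,0,0,0,0,0]
  grip_force: 50

```text
clock: 8.2
tool_pos: [0.549, -0.1243, 0.1151]
eef_rot: [-0.138, 0.99, 0.002, -0.002]
contact_force: [-0.0, 1.1, 0.3]
opening: 0.313
```

Run:
```python
from h import *
s=st(); goto([.5489,-.1243,.235],105.7)
p=snap('wrist','w5.png')
```

```text
t 8.2 pos [ 0.549  -0.1243  0.1151] R [[-0.962, -0.274, -0.003], [-0.274, 0.962, 0.003], [0.003, 0.004, -1.0]] F [-0.   1.1  0.3] M [-0.   -0.01 -0.  ] op 0.313
shift m [ 0.0004  0.0005 -0.1199] turn deg [ 0.2  -0.15  0.18] rows 2.9
```

View pics/w5.png

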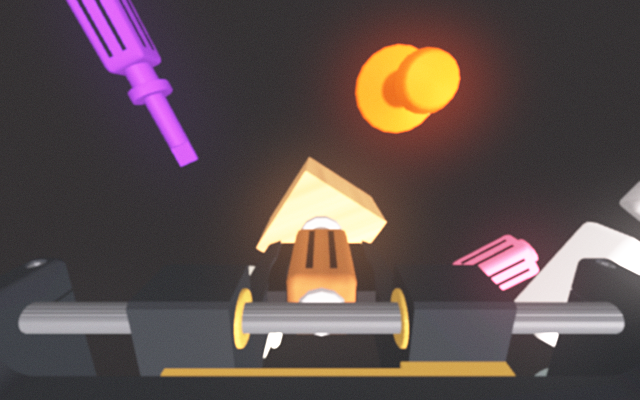

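Call:
send_rows:
  moves: [0,0,-0.015,0,0,0,0,0,-0.035,0,0,0,0,0,-0.06,0,0,0,0,0,-0.09,0,0,0,0,0,-0.12,0,0,0]

```text
clock: 8.67
tool_pos: [0.5486, -0.1246, 0.2357]
eef_rot: [-0.138, 0.99, 0.002, -0.003]
contact_force: [1.1, 0.1, -1.7]
opening: 0.315
```

Run:
```python
from h import *
s=st(); 
p=snap('side','s6.png'); q=snap('scene','c6.png'); w=snap('wrist','w6.png')
tcp=np.array(s['tool_pos'])
a=[]
for im,fx in((p,1),(q,1)):
    u,v=proj(im,tcp-[0,0,.07]).astype(int); c=im['image'][v-32:v+32,u-32:u+32,::-1]; a.append(cv2.resize(c,(390,390),interpolation=cv2.INTER_CUBIC))
cv2.imwrite('pics/t6.png',np.hstack(a))
```

```text
t 8.67 pos [ 0.5486 -0.1246  0.2357] R [[-0.962, -0.274, -0.005], [-0.274, 0.962, 0.003], [0.004, 0.004, -1.0]] F [ 1.1  0.1 -1.7] M [ 0.05 -0.08  0.03] op 0.315
```

View pics/t6.png

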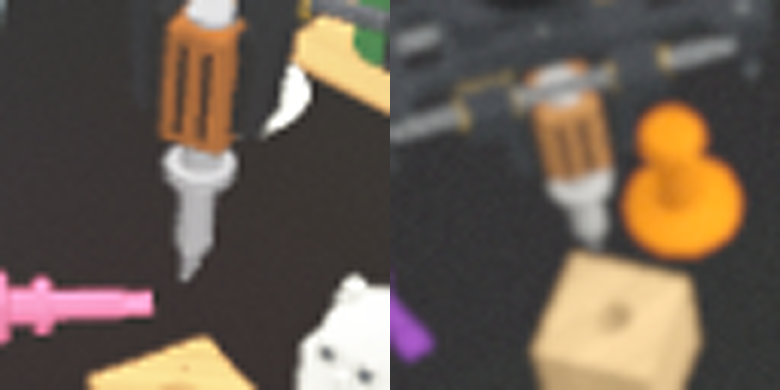

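View pics/w6.png

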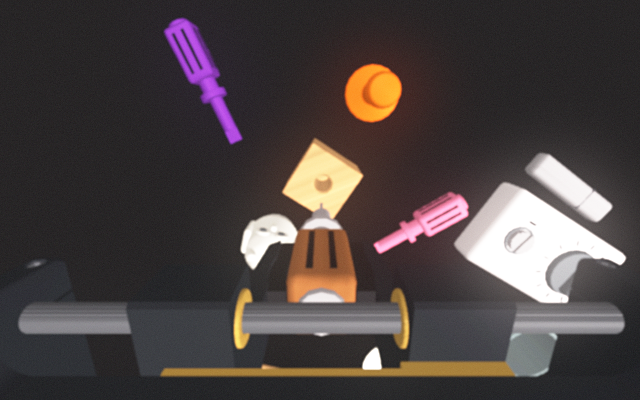

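Run:
```python
import cv2,numpy as np
a=cv2.imread('pics/w6.png')[190:260,285:355]; 
b=cv2.imread('pics/s6.png'); c=cv2.imread('pics/c6.png')
cv2.imwrite('pics/w6c.png',cv2.resize(a,(560,560),interpolation=cv2.INTER_CUBIC))
```

```text
(no output)
```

View pics/w6c.png

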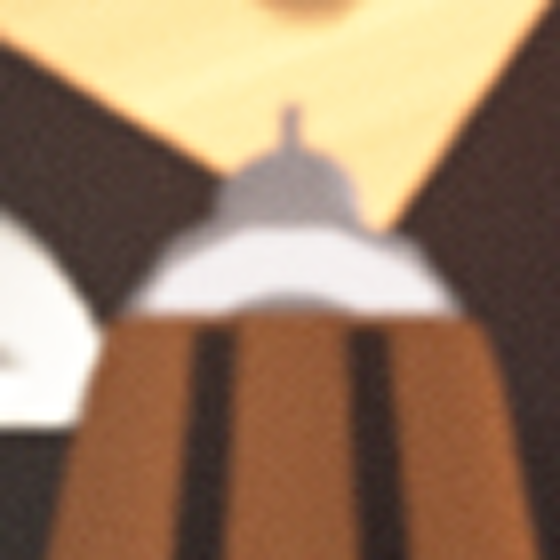

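Seen along tool x, the blade is thin, so its width runs along tool x. The tool y axis must therefore be at 67.4° for the blade to line up with the slot at 157.4°. Next I'll travel to above the cap.

Run:
```python
from h import *
s=st(); print(np.round(s['q'],3)); w=snap('wrist')
Rt=R.from_quat(s['eef_rot']); print('tip proj',proj(w,np.array(s['tool_pos'])+Rt.apply([0,0,.105])),proj(w,np.array(s['tool_pos'])+Rt.apply([-.007,0,.105])),proj(w,np.array(s['tool_pos'])+Rt.apply([.007,0,.105])))
goto([.5540,.1115,.235],67.4)
```

```text
t 8.82 pos [ 0.5505 -0.1248  0.237 ] R [[-0.962, -0.273, 0.001], [-0.273, 0.962, 0.002], [-0.002, 0.002, -1.0]] F [-0.8 -0.5 -1.4] M [0.03 0.03 0.01] op 0.313
[ 0.344  0.656 -0.338  1.776  0.295  0.759  1.703]
tip proj [319.63865011 210.42015287] [319.65215333 218.67712641] [319.62491263 202.01993484]
shift m [-0.0692  0.226   0.0008] turn deg [ 0.13 -0.18 38.47] rows 5.7
```

Call:
send_rows:
  moves: [-0.007,0.022,0,0,0,3.5,-0.015,0.047,0,0,0,7.5,-0.023,0.074,0,0,0,11.5,-0.032,0.105,0,0,0,17,-0.042,0.137,0,0,0,23]

```text
clock: 9.28
tool_pos: [0.5506, 0.0187, 0.2334]
eef_rot: [0.065, 0.998, 0.0, -0.004]
contact_force: [1.2, 0.5, -1.9]
opening: 0.318
```

Run:
```python
from h import *
s=st(); goto([.5540,.1115,.215],67.4)
```

```text
t 9.28 pos [0.5506 0.0187 0.2334] R [[-0.991, 0.131, -0.007], [0.131, 0.991, 0.001], [0.007, 0.0, -1.0]] F [ 1.2  0.5 -1.9] M [ 0.06 -0.06 -0.  ] op 0.318
shift m [0.0086 0.0924 0.0185] turn deg [-0.04 -0.42 15.1 ] rows 2.3
```

Call:
send_rows:
  moves: [0.003,0.027,0.005,0,0,4,0.006,0.052,0.009,0,0,8,0.008,0.074,0.014,0,0,12,0.0086,0.088,0.018,0,-0.4,14.5,0.0086,0.0924,0.0185,0,-0.4,15]

```text
clock: 9.7
tool_pos: [0.552, 0.115, 0.2124]
eef_rot: [0.193, 0.981, -0.001, -0.003]
contact_force: [-0.7, 0.7, -2.2]
opening: 0.316
```

Run:
```python
from h import *
s=st(); goto([.5540,.1115,.18],67.4)
```

```text
t 9.7 pos [0.552  0.115  0.2124] R [[-0.925, 0.379, -0.005], [0.379, 0.925, -0.0], [0.005, -0.002, -1.0]] F [-0.7  0.7 -2.2] M [ 0.06  0.07 -0.02] op 0.316
shift m [-0.0033 -0.0024  0.0324] turn deg [-0.13 -0.27  0.33] rows 0.8
```

Call:
send_rows:
  moves: [-0.0015,-0.001,0.01,0,-0.1,0.1,-0.003,-0.0024,0.02,-0.1,-0.3,0.3,-0.003,-0.0024,0.027,-0.1,-0.3,0.3,-0.003,-0.0024,0.031,-0.1,-0.3,0.3,-0.003,-0.0024,0.0324,-0.1,-0.3,0.3]

```text
clock: 10.12
tool_pos: [0.5531, 0.1105, 0.1789]
eef_rot: [0.196, 0.981, -0.001, -0.001]
contact_force: [0.7, -0.2, -0.9]
opening: 0.307
```

Call:
send_rows:
  moves: [0,0,0,0,0,0,0,0,0,0,0,0,0,0,0,0,0,0,0,0,0,0,0,0,0,0,0,0,0,0]

```text
clock: 10.53
tool_pos: [0.5533, 0.1106, 0.1793]
eef_rot: [0.196, 0.981, -0.001, -0.001]
contact_force: [0.3, -0.3, -1.1]
opening: 0.313
```

Run:
```python
from h import *
from capfit import *
s=st(); goto([.5540,.1115,.17],67.4)
w=snap('wrist','w7.png'); np.savez('w7.npz',**w); 
Rt=R.from_quat(s['eef_rot']);tp=np.array(s['tool_pos']); print('tip',proj(w,tp+Rt.apply([.007,0,.105])),'slot',proj(w,[.554,.1115,.0486]),'slot ends top', [proj(w,[.554+k*np.cos(np.radians(157.4)),.1115+k*np.sin(np.radians(157.4)),.0486]) for k in(-.013,.013)])
cv2.imwrite('pics/w7c.png',cv2.resize(w['image'][140:260,260:380,::-1],(600,600),interpolation=cv2.INTER_CUBIC))
```

```text
t 10.53 pos [0.5533 0.1106 0.1793] R [[-0.923, 0.384, -0.001], [0.384, 0.923, -0.001], [0.001, -0.002, -1.0]] F [ 0.3 -0.3 -1.1] M [-0.02 -0.02 -0.03] op 0.313
shift m [-0.0003  0.0011  0.0093] turn deg [-0.11 -0.04 -0.01] rows 0.2
tip [319.65779332 202.93875345] slot [321.34011638 202.43833548] slot ends top [array([321.34191277, 216.35577971]), array([321.33826736, 188.1131339 ])]
```

View pics/w7c.png

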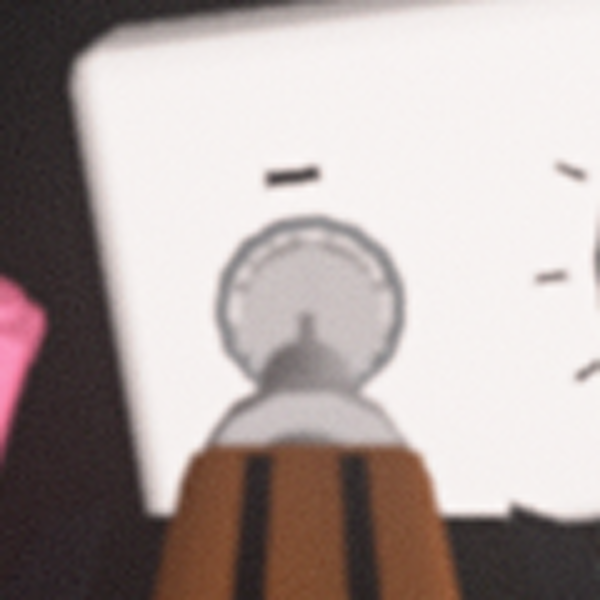

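Run:
```python
from h import *
from capfit import *
w=dict(np.load('w7.npz')); P=cloud(w); z=P[...,2]
print(np.round(z[186:212,304:340][::1]*1000).astype(int))
for v in range(188,206):
    seg=z[v,308:336]; m=(seg>.046)&(seg<.0506); i=np.where(m)[0]+308; print(v,i, end=' ')
g=cv2.cvtColor(w['image'],cv2.COLOR_RGB2GRAY); print(); print(g[196:210,312:332])
```

```text
[[ 46  45  45  45  44  45  45  46  47  48  49  48  50  47  49  48  49  49
   49  47  49  49  48  48  48  47  49  49  47  45  45  47  45  45  44  44]
 [ 45  45  46  45  46  46  47  48  48  48  48  47  48  45  44  45  46  45
   45  45  44  46  48  48  47  48  49  48  49  47  45  45  45  46  46  45]
 [ 45  44  47  45  47  48  48  48  48  46  48  44  47  44  45  46  47  48
   48  48  47  46  45  45  46  49  48  50  49  49  46  46  45  45  45  44]
 [ 45  45  45  48  49  48  48  48  48  46  45  47  48  50  50  51  48  47
   50  48  51  51  48  48  45  45  46  48  47  48  48  48  46  44  44  46]
 [ 45  45  45  48  48  49  48  46  45  46  52  52  51  54  54  53  49  50
   48  49  53  53  51  52  50  47  45  44  48  48  47  49  48  44  46  45]
 [ 45  46  49  49  47  50  45  46  50  50  54  54  53  53  53  53  49  49
   49  48  54  54  55  53  54  50  50  51  46  48  47  49  48  49  45  45]
 [ 44  49  49  49  48  45  45  48  54  53  53  53  54  53  54  55  49  50
   47  48  53  53  53  54  54  55  55  54  47  47  47  48  47  47  45  46]
 [ 45  48  49  49  46  49  51  51  54  55  53  54  55  53
[... 3916 characters left out ...]
 196 196
  196 197]
 [196 195 193 195 192 195 192 186 173 172 180 188 195 198 197 198 197 197
  195 197]
 [193 194 196 196 195 197 189 174 157 146 161 184 194 196 196 195 195 195
  195 195]
 [191 195 195 194 194 194 191 173 147 139 160 183 195 195 191 197 198 196
  197 197]
 [196 197 195 198 195 197 191 174 145 141 156 182 194 196 195 196 196 194
  197 197]
 [192 195 192 196 195 197 188 171 145 139 152 178 194 194 196 197 195 197
  195 197]
 [196 195 193 195 193 186 179 160 141 140 153 172 188 192 195 195 197 199
  195 196]
 [196 192 191 190 175 166 156 146 135 139 142 158 172 184 190 193 195 195
  196 195]
 [195 194 180 166 150 134 129 127 132 135 144 147 154 167 178 189 194 196
  197 196]]
```

Depth puts the slot at columns 320–323 and the blade at about 320.7, so the slot is roughly 0.8 mm toward tool +y. I'll shift and descend to just above the cap.

Call:
send_rows:
  moves: [0,0.0004,0.004,0,0,0,0,0.0008,0.008,0,0,0,0,0.0008,0.012,0,0,0,0,0.0008,0.016,0,0,0,0,0.0008,0.017,0,0,0]

```text
clock: 11.0
tool_pos: [0.553, 0.1113, 0.1612]
eef_rot: [0.196, 0.981, -0.001, -0.001]
contact_force: [-0.8, -0.7, -1.2]
opening: 0.315
```

Call:
send_rows:
  moves: [0,0,0,0,0,0,0,0,0,0,0,0,0,0,0,0,0,0,0,0,0,0,0,0,0,0,0,0,0,0]

```text
clock: 11.42
tool_pos: [0.5531, 0.1113, 0.1614]
eef_rot: [0.196, 0.981, -0.001, -0.001]
contact_force: [0.2, 0.3, -1.8]
opening: 0.314
```

```bash
cat > chk.py <<'E'
from h import *
from capfit import *
import sys
s=st(); goto([.5540,.1115,.155],67.4)
w=snap('wrist'); fn=sys.argv[1]; np.savez(fn+'.npz',**w); P=cloud(w); z=P[...,2]
Rt=R.from_quat(s['eef_rot']);tp=np.array(s['tool_pos'])
u0,v0=proj(w,tp+Rt.apply([.010,0,.105])); v0=int(v0); print(u0,v0)
print(np.round(z[v0-14:v0+10,302:342]*1000).astype(int))
cv2.imwrite('pics/%s.png'%fn,cv2.resize(w['image'][v0-50:v0+50,270:370,::-1],(600,600),interpolation=cv2.INTER_CUBIC))
E
python3 chk.py w8
```

```text
t 11.42 pos [0.5531 0.1113 0.1614] R [[-0.923, 0.384, -0.003], [0.384, 0.923, -0.002], [0.002, -0.003, -1.0]] F [ 0.2  0.3 -1.8] M [-0.03 -0.03  0.01] op 0.314
shift m [-0.0008  0.0006  0.0064] turn deg [-0.15 -0.1  -0.  ] rows 0.2
319.6765595675077 199
[[ 45  45  45  45  45  46  46  45  46  45  46  45  46  45  45  45  46  46
   46  44  45  44  44  45  46  45  44  45  45  44  45  44  44  44  45  44
   44  46  45  45]
 [ 45  45  45  46  45  46  45  46  45  44  45  45  45  44  45  45  45  45
   45  44  44  45  45  45  44  45  45  45  47  46  45  46  44  45  45  45
   45  44  46  45]
 [ 45  44  46  45  46  45  45  46  46  46  45  45  46  44  45  45  46  45
   46  43  45  46  46  45  45  46  46  45  45  46  46  46  45  45  45  45
   45  45  46  44]
 [ 45  46  45  45  44  45  45  45  45  44  45  46  45  45  45  44  44  45
   45  46  44  45  45  45  45  45  44  45  46  45  45  44  45  45  46  45
   45  46  46  46]
 [ 45  45  46  45  46  45  46  44  45  45  44  45  45  44  47  47  47  47
   47  47  48  48  47  47  45  45  45  44  45  46  45  46  46  46  45  44
   46  45  46  44]
 [ 46  44  
[... 2462 characters left out ...]
  51  52  46
   48  47  47  47]
 [ 49  48  45  53  53  54  55  53  54  54  54  54  53  54  53  53  53  64
   63  64  48  53  54  54  54  53  53  53  54  54  53  54  54  53  53  45
   48  49  49  48]
 [ 48  48  45  53  54  53  53  54  53  53  55  54  54  54  52  53  53  65
   66  67  50  53  53  53  55  54  52  53  53  54  54  54  54  55  54  45
   47  48  47  47]
 [ 47  50  45  54  53  53  53  54  53  53  53  54  53  54  54  54  55  69
   69  68  48  54  54  53  54  55  54  54  53  55  53  54  54  53  53  45
   48  49  48  48]
 [ 48  48  45  53  53  54  53  53  54  54  54  53  53  54  55  54  54  71
   73  71  71  54  55  53  54  53  55  53  53  53  54  53  54  53  54  46
   48  49  48  47]]
```

View pics/w8.png

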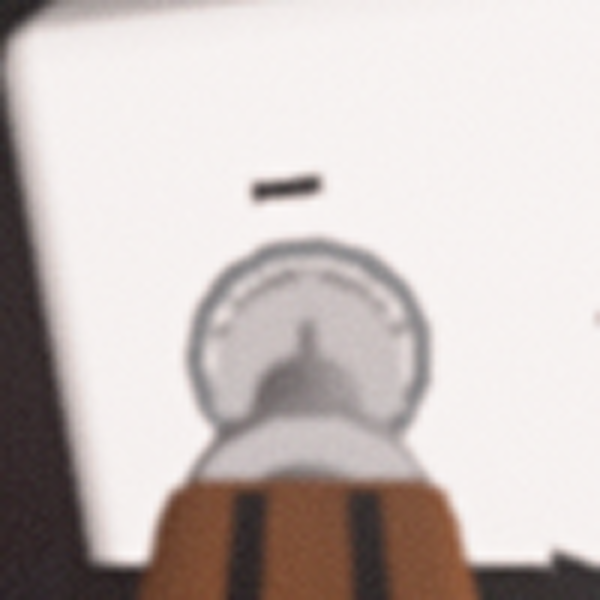

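Call:
send_rows:
  moves: [-0.0003,0.0003,0.001,0,0,0,-0.0005,0.0003,0.002,0,0,0,-0.0005,0.0003,0.0035,0,0,0,-0.0005,0.0003,0.005,0,0,0,-0.0005,0.0003,0.006,0,0,0]

```text
clock: 11.88
tool_pos: [0.5535, 0.1113, 0.1551]
eef_rot: [0.196, 0.981, -0.001, -0.001]
contact_force: [-0.1, 0.2, -0.4]
opening: 0.312
```

Run:
```python
from h import *
s=st(); goto([.5540,.1115,.1535],67.4)
```

```text
t 11.88 pos [0.5535 0.1113 0.1551] R [[-0.923, 0.384, -0.003], [0.384, 0.923, -0.002], [0.002, -0.003, -1.0]] F [-0.1  0.2 -0.4] M [-0.01 -0.04  0.  ] op 0.312
shift m [-0.0003  0.0004  0.0016] turn deg [-0.17 -0.12 -0.  ] rows 0.0
```

Call:
send_rows:
  moves: [0,0,0.0004,0,0,0,0,0,0.0008,0,0,0,0,0,0.0012,0,0,0,0,0,0.0015,0,0,0,0,0,0.0015,0,0,0]

```text
clock: 12.3
tool_pos: [0.5535, 0.1113, 0.1536]
eef_rot: [0.196, 0.981, -0.001, -0.001]
contact_force: [0.2, -0.2, -1.7]
opening: 0.313
```

```bash
python3 chk.py w9 | head -4
```

```text
t 12.3 pos [0.5535 0.1113 0.1536] R [[-0.923, 0.384, -0.003], [0.384, 0.923, -0.002], [0.002, -0.003, -1.0]] F [ 0.2 -0.2 -1.7] M [-0.05  0.04 -0.04] op 0.313
shift m [-0.0004  0.0004 -0.0014] turn deg [-0.17 -0.12 -0.  ] rows 0.0
319.6176421683959 199
[[ 45  46  45  45  45  45  46  44  45  45  44  45  46  45  46  45  46  44
```

View pics/w9.png

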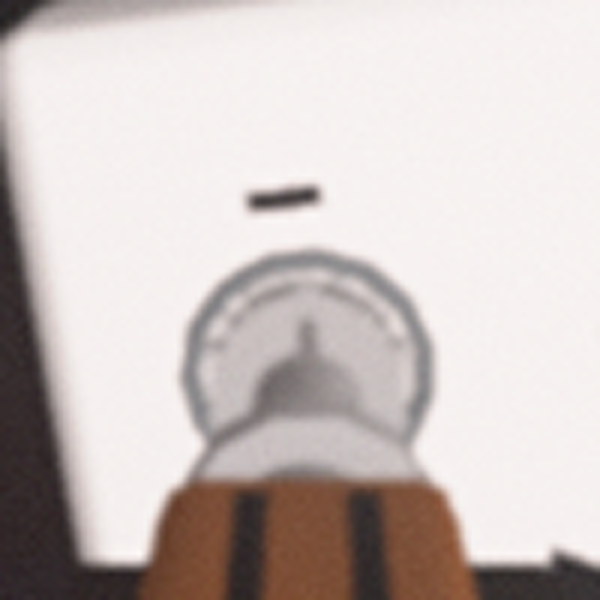

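Call:
send_rows:
  moves: [0,0,0.0003,0,0,0,0,0,0.0005,0,0,0,0,0,0.0007,0,0,0,0,0,0.0007,0,0,0,0,0,0.0007,0,0,0]

```text
clock: 12.77
tool_pos: [0.5536, 0.1113, 0.1533]
eef_rot: [0.196, 0.981, -0.001, -0.001]
contact_force: [-1.0, -0.4, 4.0]
opening: 0.315
```

Run:
```python
from h import *
s=st(); print(np.round(s['q'],2))
```

```text
t 12.77 pos [0.5536 0.1113 0.1533] R [[-0.923, 0.384, -0.003], [0.384, 0.923, -0.002], [0.002, -0.003, -1.0]] F [-1.  -0.4  4. ] M [-0.1   0.22 -0.04] op 0.315
[-0.23  0.77 -0.08  1.85  0.11  0.54  0.79]
```

Call:
send_rows:
  moves: [0,0,0,0,0,2.5,0,0,0,0,0,5,0,0,0,0,0,7.5,0,0,0,0,0,10,0,0,0,0,0,12]

```text
clock: 13.18
tool_pos: [0.5537, 0.1113, 0.1533]
eef_rot: [0.298, 0.954, -0.001, -0.001]
contact_force: [0.5, -0.8, 1.5]
opening: 0.317
```

```bash
cat > tq.py <<'E'
from h import *
s=r.get_state(); p=np.array(s['tool_pos']); M=np.array(s['moment']); F=np.array(s['contact_force'])
y=R.from_quat(s['eef_rot']).as_matrix(); print('t %.2f'%s['clock'],'yaw',round(np.degrees(np.arctan2(y[1,1],y[0,1])),2),'pos',np.round(p,4),'F',np.round(F,1),'M',np.round(M,3),'tilt',np.round(y[:2,2]*57.3,2),'tau7',round(s['joint_torque'][6],3),'q7',round(s['q'][6],2),'op',round(s['opening'],3))
E
python3 tq.py
```

```text
t 13.18 yaw 55.29 pos [0.5537 0.1113 0.1533] F [ 0.5 -0.8  1.5] M [-0.057  0.089  0.085] tilt [-0.14 -0.11] tau7 0.133 q7 0.65 op 0.317
```

Call:
send_rows:
  moves: [0,0,0.0001,0,0,3,0,0,0.0002,0,0,6,0,0,0.0003,0,0,9,0,0,0.0004,0,0,12,0,0,0.0005,0,0,15]

```text
clock: 13.6
tool_pos: [0.5538, 0.1114, 0.1529]
eef_rot: [0.421, 0.907, -0.001, -0.001]
contact_force: [-0.3, 0.9, 2.2]
opening: 0.314
```

```bash
python3 tq.py
```

```text
t 13.60 yaw 40.15 pos [0.5538 0.1114 0.1529] F [-0.3  0.9  2.2] M [-0.062  0.122  0.037] tilt [-0.12 -0.1 ] tau7 0.326 q7 0.48 op 0.314
```

Call:
send_rows:
  moves: [0,0,0.0001,0,0,2.5,0,0,0.0002,0,0,5,0,0,0.0003,0,0,7.5,0,0,0.0004,0,0,10,0,0,0.0004,0,0,12]

```text
clock: 14.02
tool_pos: [0.5539, 0.1115, 0.1526]
eef_rot: [0.515, 0.857, -0.001, -0.0]
contact_force: [-0.3, 0.4, 1.0]
opening: 0.309
```

```bash
python3 tq.py; sleep 0; python3 tq.py
```

```text
t 14.02 yaw 28.03 pos [0.5539 0.1115 0.1526] F [-0.3  0.4  1. ] M [-0.032  0.202  0.155] tilt [-0.1 -0.1] tau7 0.123 q7 0.34 op 0.309
t 14.02 yaw 28.03 pos [0.5539 0.1115 0.1526] F [-0.3  0.4  1. ] M [-0.032  0.202  0.155] tilt [-0.1 -0.1] tau7 0.123 q7 0.34 op 0.309
```

```bash
cat > av.py <<'E'
from h import *
L=[];T=[];Z=[]
for i in range(6):
    imaging.snapshot('side'); s=r.get_state(); L.append(s['moment']); T.append(s['joint_torque'][6]); Z.append(s['contact_force'])
y=R.from_quat(s['eef_rot']).as_matrix()
print('t %.2f'%s['clock'],'yaw',round(np.degrees(np.arctan2(y[1,1],y[0,1])),2),'pos',np.round(s['tool_pos'],4),'Mz',np.round([l[2] for l in L],3),'mean',np.round(np.mean(L,0),3),'F',np.round(np.mean(Z,0),1),'tau7',round(np.mean(T),3))
E
python3 av.py
```

```text
t 14.32 yaw 28.18 pos [0.5539 0.1115 0.1525] Mz [0.067 0.079 0.139 0.073 0.076 0.115] mean [-0.07   0.139  0.092] F [-0.1 -0.3  2.1] tau7 -0.136
```

Call:
send_rows:
  moves: [0,0,0.0001,0,0,2,0,0,0.0002,0,0,4,0,0,0.0003,0,0,6,0,0,0.0003,0,0,8,0,0,0.0003,0,0,8]

```text
clock: 14.73
tool_pos: [0.554, 0.1115, 0.1523]
eef_rot: [0.573, 0.819, -0.001, -0.0]
contact_force: [-0.1, -0.0, 3.2]
opening: 0.314
```

```bash
sed -i 's/range(6)/range(4)/' av.py; python3 av.py
```

```text
t 14.93 yaw 20.19 pos [0.554  0.1115 0.1523] Mz [0.129 0.119 0.067 0.09 ] mean [-0.04   0.171  0.101] F [-0.6 -0.2  3.6] tau7 -0.122
```

Call:
send_rows:
  moves: [0,0,0,0,0,1.5,0,0,0.0001,0,0,3,0,0,0.0001,0,0,4.5,0,0,0.0002,0,0,6,0,0,0.0002,0,0,6]

```text
clock: 15.35
tool_pos: [0.554, 0.1115, 0.1521]
eef_rot: [0.615, 0.789, -0.001, -0.0]
contact_force: [-0.3, 1.0, 3.3]
opening: 0.319
```

```bash
python3 av.py
```

```text
t 15.55 yaw 14.2 pos [0.554  0.1115 0.1521] Mz [0.109 0.066 0.037 0.069] mean [-0.047  0.203  0.07 ] F [-0.3  0.1  3.9] tau7 -0.117
```

Call:
send_rows:
  moves: [0,0,0,0,0,1.5,0,0,0.0001,0,0,3,0,0,0.0001,0,0,4.5,0,0,0.0002,0,0,6,0,0,0.0002,0,0,6]

```text
clock: 15.97
tool_pos: [0.554, 0.1115, 0.152]
eef_rot: [0.655, 0.755, -0.001, 0.0]
contact_force: [-1.1, -0.4, 4.1]
opening: 0.313
```

```bash
python3 av.py
```

```text
t 16.17 yaw 8.21 pos [0.554  0.1115 0.1519] Mz [0.148 0.132 0.133 0.147] mean [-0.064  0.225  0.14 ] F [-0.6  0.1  4.5] tau7 -0.158
```

Call:
send_rows:
  moves: [0,0,0,0,0,1,0,0,0,0,0,2,0,0,0,0,0,2,0,0,0,0,0,2,0,0,0,0,0,2]

```text
clock: 16.58
tool_pos: [0.554, 0.1115, 0.152]
eef_rot: [0.668, 0.744, -0.001, -0.0]
contact_force: [-1.4, 0.2, 4.7]
opening: 0.315
```

```bash
python3 av.py
```

```text
t 16.78 yaw 6.22 pos [0.554  0.1115 0.152 ] Mz [0.183 0.18  0.114 0.17 ] mean [-0.051  0.204  0.162] F [-0.8  0.5  4. ] tau7 -0.187
```

Call:
send_rows:
  moves: [0,0,0,0,0,1,0,0,0,0,0,2,0,0,0,0,0,2,0,0,0,0,0,2,0,0,0,0,0,2]

```text
clock: 17.2
tool_pos: [0.554, 0.1115, 0.1519]
eef_rot: [0.681, 0.733, -0.001, 0.0]
contact_force: [-0.9, -0.4, 3.2]
opening: 0.309
```

```bash
sed -i 's/range(4)/range(6)/' av.py; python3 av.py
```

```text
t 17.50 yaw 4.22 pos [0.554  0.1115 0.152 ] Mz [0.285 0.223 0.216 0.244 0.268 0.242] mean [-0.062  0.259  0.246] F [-0.7 -0.4  4.1] tau7 -0.244
```

The stop is reached: Mz rose from about 0.09 to 0.25 N m over the last few degrees. I'll back off into the play to unload the blade.

Call:
send_rows:
  moves: [0,0,0,0,0,-1.5,0,0,0,0,0,-3,0,0,0,0,0,-4.5,0,0,0,0,0,-6,0,0,0,0,0,-6]

```text
clock: 17.92
tool_pos: [0.5541, 0.1115, 0.152]
eef_rot: [0.641, 0.768, -0.001, -0.0]
contact_force: [-0.4, -0.7, 3.3]
opening: 0.314
```

```bash
python3 av.py
```

```text
t 18.22 yaw 10.21 pos [0.554  0.1115 0.152 ] Mz [0.073 0.076 0.127 0.05  0.078 0.077] mean [-0.019  0.195  0.08 ] F [-0.6 -0.2  4.3] tau7 -0.048
```

Call:
send_rows:
  moves: [0,0,0,0,0,-1,0,0,-0.0001,0,0,-2,0,0,-0.0002,0,0,-3,0,0,-0.0003,0,0,-4,0,0,-0.0003,0,0,-4]

```text
clock: 18.63
tool_pos: [0.554, 0.1115, 0.152]
eef_rot: [0.614, 0.789, -0.001, -0.0]
contact_force: [0.6, 0.4, 0.9]
opening: 0.314
```

```bash
sed -i 's/range(6)/range(4)/' av.py; python3 av.py
```

```text
t 18.83 yaw 14.2 pos [0.554  0.1115 0.1521] Mz [ 0.01  -0.016 -0.019 -0.034] mean [-0.035 -0.033 -0.015] F [0.2 0.3 0.3] tau7 0.02
```

Call:
send_rows:
  moves: [0,0,-0.002,0,0,0,0,0,-0.005,0,0,0,0,0,-0.009,0,0,0,0,0,-0.015,0,0,0,0,0,-0.025,0,0,0]

```text
clock: 19.25
tool_pos: [0.5533, 0.1114, 0.1771]
eef_rot: [0.614, 0.789, -0.002, -0.001]
contact_force: [-0.0, -0.6, -1.2]
opening: 0.31
```

Call:
send_rows:
  moves: [0,0,-0.015,0,0,0,0,0,-0.03,0,0,0,0,0,-0.045,0,0,0,0,0,-0.056,0,0,0,0,0,-0.058,0,0,0]

```text
clock: 19.67
tool_pos: [0.5546, 0.1116, 0.2379]
eef_rot: [0.614, 0.789, -0.0, 0.001]
contact_force: [0.8, 0.3, -1.9]
opening: 0.312
```

Run:
```python
from h import *
from capfit import *
s=st(); w=snap('wrist','w10.png'); 
goto([.5495,-.1243,.235],105.7)
u,v=proj(w,[.554,.1115,.052]).astype(int); print(u,v)
cv2.imwrite('pics/w10c.png',cv2.resize(w['image'][v-50:v+50,u-50:u+50,::-1],(600,600),interpolation=cv2.INTER_CUBIC))
P=cloud(w); print(np.round(P[v-16:v+17,u-18:u+18,2]*1000).astype(int))
```

```text
t 19.67 pos [0.5546 0.1116 0.2379] R [[-0.245, 0.97, 0.0], [0.97, 0.245, -0.001], [-0.001, 0.0, -1.0]] F [ 0.8  0.3 -1.9] M [-0.14 -0.01  0.01] op 0.312
shift m [-0.2275 -0.0625  0.0024] turn deg [-9.00e-02  2.00e-02 -9.15e+01] rows 12.8
320 187
[[ 47  45  46 ...  46  45  45]
 [ 46  46 359 ...  46  46  46]
 [ 45  46  46 ...  46  45  44]
 ...
 [ 45  46  45 ...  45  44  44]
 [ 46  45  46 ...  46  47  45]
 [ 45  44  45 ...  45  46  47]]
```

View pics/w10.png

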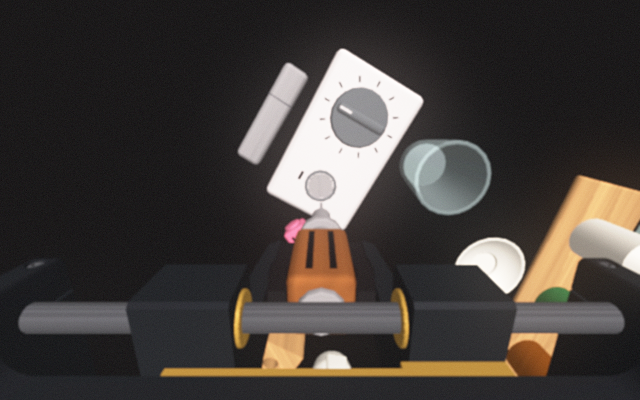

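Run:
```python
from capfit import *
w=snap('wrist'); P=cloud(w)
c=np.array([.5540,.1115]); d=np.linalg.norm(P[...,:2]-c,axis=-1)
for lo,hi in((.0445,.0495),):
    z=P[...,2]; print(np.median(z[(d<.011)&(z>.0495)&(z<.056)]))
    s=(d<.0105)&(z>lo)&(z<hi); q=P[s][:,:2]; wv,V=np.linalg.eigh(np.cov(q.T)); print(s.sum(),np.degrees(np.arctan2(V[1,1],V[0,1]))%180,np.sqrt(wv)*1000,q.mean(0))
```

```text
0.052356917822351405
62 107.71195550617107 [1.02780059 6.17267577] [0.55340881 0.11163079]
```

The cap turned 49.7° (0.867 rad) and sank 1.39 mm, which agrees with 1.6 mm/rad. The dial is unchanged. Now I'll take the driver back to the block.

Call:
send_rows:
  moves: [-0.012,-0.003,0,0,0,-6,-0.028,-0.008,0,0,0,-12,-0.046,-0.013,0,0,0,-18,-0.065,-0.018,0,0,0,-24,-0.085,-0.023,0,0,0,-31]

```text
clock: 20.18
tool_pos: [0.5514, 0.023, 0.2353]
eef_rot: [0.378, 0.926, -0.002, -0.002]
contact_force: [-0.6, -0.5, -1.2]
opening: 0.313
```

Run:
```python
from h import *
s=st(); goto([.5488,-.1245,.235],105.7)
```

```text
t 20.18 pos [0.5514 0.023  0.2353] R [[-0.714, 0.7, -0.004], [0.7, 0.714, -0.002], [0.002, -0.004, -1.0]] F [-0.6 -0.5 -1.2] M [-0.01 -0.01 -0.03] op 0.313
shift m [-0.1014 -0.1072  0.0006] turn deg [ -0.17  -0.22 -60.14] rows 8.4
```

Call:
send_rows:
  moves: [-0.012,-0.013,0,0,0,-7,-0.025,-0.026,0,0,0,-14,-0.038,-0.04,0,0,0,-21,-0.05,-0.053,0,0,0,-28,-0.063,-0.066,0,0,0,-35]

```text
clock: 20.6
tool_pos: [0.5493, -0.0691, 0.2347]
eef_rot: [0.079, 0.997, -0.001, -0.003]
contact_force: [-0.2, -0.3, -1.2]
opening: 0.315
```

Run:
```python
from h import *
s=st(); goto([.5488,-.1245,.225],105.7)
```

```text
t 20.6 pos [ 0.5493 -0.0691  0.2347] R [[-0.987, 0.158, -0.006], [0.158, 0.987, -0.002], [0.006, -0.003, -1.0]] F [-0.2 -0.3 -1.2] M [-0.05 -0.01  0.01] op 0.315
shift m [-0.0083 -0.0548  0.0098] turn deg [ -0.07  -0.37 -24.8 ] rows 3.5
```

Call:
send_rows:
  moves: [-0.002,-0.014,0.001,0,-0.1,-6,-0.004,-0.029,0.003,0,-0.2,-12,-0.006,-0.043,0.006,0,-0.3,-18,-0.008,-0.053,0.01,0,-0.4,-23.5,-0.0083,-0.0548,0.01,0,-0.4,-24.8]

```text
clock: 21.02
tool_pos: [0.5473, -0.1275, 0.2232]
eef_rot: [-0.136, 0.991, -0.001, -0.002]
contact_force: [-0.2, -0.4, -2.2]
opening: 0.312
```

Call:
send_rows:
  moves: [0,0,0,0,0,0,0,0,0,0,0,0,0,0,0,0,0,0,0,0,0,0,0,0,0,0,0,0,0,0]

```text
clock: 21.43
tool_pos: [0.5475, -0.1265, 0.2234]
eef_rot: [-0.137, 0.991, -0.001, -0.001]
contact_force: [0.2, 0.7, -1.4]
opening: 0.315
```

Run:
```python
from h import *
s=st(); w=snap('wrist','w11.png'); np.savez('w11.npz',**w)
goto([.5488,-.1245,.18],105.7)
cv2.imwrite('pics/w11c.png',cv2.resize(w['image'][150:260,265:375,::-1],(600,600),interpolation=cv2.INTER_CUBIC))
```

```text
t 21.43 pos [ 0.5475 -0.1265  0.2234] R [[-0.963, -0.271, -0.003], [-0.271, 0.963, -0.002], [0.003, -0.001, -1.0]] F [ 0.2  0.7 -1.4] M [ 0.07 -0.04  0.01] op 0.315
shift m [-0.002   0.0018  0.0434] turn deg [-0.07 -0.17 -0.  ] rows 1.0
```

View pics/w11c.png

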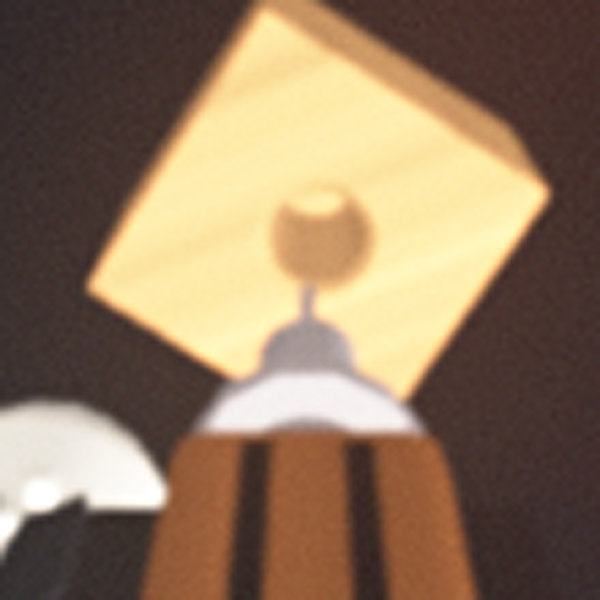

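Run:
```python
from capfit import *
w=dict(np.load('w11.npz')); P=cloud(w); z=P[...,2]
near=np.linalg.norm(P[...,:2]-[.5488,-.1245],axis=-1)<.05
m=near&(z>.057)&(z<.064)
print(cv2.minAreaRect((P[m][:,:2]*1000).astype(np.float32)))
# hole: rays through pixels in hole (depth below .055), intersect z=.058
Rm,t,K=cam(w); vs,us=np.where(near&(z<.052)&(z>.0)&(np.linalg.norm(P[...,:2]-[.5488,-.1245],axis=-1)<.025))
X=np.array([back(w,u,v,z=.059) for u,v in zip(us,vs)]); X=X[np.linalg.norm(X[:,:2]-[.5488,-.1245],axis=1)<.014]
print(len(X), cv2.minEnclosingCircle((X[:,:2]*1000).astype(np.float32)), us.mean(), vs.mean(), proj(w,[.5488,-.1245,.06]))
```

```text
((548.9191284179688, -123.96939086914062), (60.484561920166016, 60.31514358520508), 72.89942932128906)
212 ((547.6810913085938, -124.54706573486328), 8.316499710083008) 322.07547169811323 192.68396226415095 [321.74103528 193.88973292]
```

Call:
send_rows:
  moves: [-0.001,0.001,0.008,0,0,0,-0.002,0.002,0.018,0,0,0,-0.002,0.002,0.028,0,0,0,-0.002,0.002,0.038,0,0,0,-0.002,0.002,0.044,0,0,0]

```text
clock: 21.9
tool_pos: [0.5478, -0.1242, 0.1774]
eef_rot: [-0.137, 0.991, -0.0, -0.003]
contact_force: [0.2, 0.7, -2.7]
opening: 0.316
```

Call:
send_rows:
  moves: [0,0,0,0,0,0,0,0,0,0,0,0,0,0,0,0,0,0,0,0,0,0,0,0,0,0,0,0,0,0]

```text
clock: 22.32
tool_pos: [0.5482, -0.1243, 0.1778]
eef_rot: [-0.137, 0.991, -0.001, -0.002]
contact_force: [0.2, -0.6, -1.2]
opening: 0.31
```

Run:
```python
from h import *
s=st(); w=snap('wrist','w12.png')
goto([.549,-.1243,.1151],105.7)
cv2.imwrite('pics/w12c.png',cv2.resize(w['image'][150:260,265:375,::-1],(600,600),interpolation=cv2.INTER_CUBIC))
```

```text
t 22.32 pos [ 0.5482 -0.1243  0.1778] R [[-0.963, -0.271, -0.004], [-0.271, 0.963, -0.002], [0.005, -0.001, -1.0]] F [ 0.2 -0.6 -1.2] M [0.05 0.02 0.  ] op 0.31
shift m [-0.0011 -0.0002  0.0627] turn deg [-0.04 -0.26  0.  ] rows 1.5
```

View pics/w12c.png

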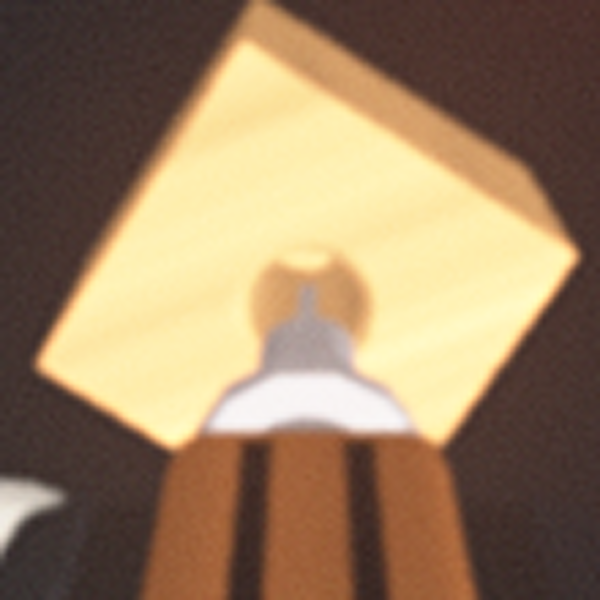

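Call:
send_rows:
  moves: [-0.001,0.0003,0.005,0,-0.2,0,-0.001,0.0003,0.012,0,-0.2,0,-0.001,0.0003,0.02,0,-0.2,0,-0.001,0.0003,0.028,0,-0.2,0,-0.001,0.0003,0.035,0,-0.2,0]

```text
clock: 22.78
tool_pos: [0.5484, -0.1237, 0.1415]
eef_rot: [-0.137, 0.991, -0.0, -0.001]
contact_force: [0.2, 0.6, -1.0]
opening: 0.312
```

Run:
```python
from h import *
s=st(); goto([.549,-.1243,.1151],105.7)
```

```text
t 22.78 pos [ 0.5484 -0.1237  0.1415] R [[-0.963, -0.271, -0.002], [-0.271, 0.963, -0.001], [0.002, -0.0, -1.0]] F [ 0.2  0.6 -1. ] M [ 0.06 -0.   -0.05] op 0.312
shift m [-0.0005 -0.0007  0.0264] turn deg [-0.01 -0.13  0.  ] rows 0.6
```

Call:
send_rows:
  moves: [-0.0005,-0.0006,0.006,0,0,0,-0.0005,-0.0006,0.012,0,0,0,-0.0005,-0.0006,0.018,0,0,0,-0.0005,-0.0006,0.023,0,0,0,-0.0005,-0.0006,0.0255,0,0,0]

```text
clock: 23.2
tool_pos: [0.5488, -0.1241, 0.1152]
eef_rot: [-0.137, 0.991, -0.0, -0.002]
contact_force: [0.3, 0.3, -1.9]
opening: 0.311
```

Run:
```python
from h import *
s=st(); goto([.549,-.1243,.1151],105.7)
```

```text
t 23.2 pos [ 0.5488 -0.1241  0.1152] R [[-0.963, -0.271, -0.003], [-0.271, 0.963, -0.001], [0.003, 0.0, -1.0]] F [ 0.3  0.3 -1.9] M [0.02 0.02 0.  ] op 0.311
shift m [-0.0002 -0.0002  0.0001] turn deg [ 0.01 -0.17  0.01] rows 0.0
```

Just short of contact; I'll press down gently another 0.6 mm.

Call:
send_rows:
  moves: [0,0,0.0002,0,0,0,0,0,0.0004,0,0,0,0,0,0.0006,0,0,0,0,0,0.0006,0,0,0,0,0,0.0006,0,0,0]

```text
clock: 23.62
tool_pos: [0.5488, -0.1241, 0.115]
eef_rot: [-0.137, 0.991, -0.0, -0.001]
contact_force: [-1.6, -0.7, 4.2]
opening: 0.315
```

```bash
python3 tq.py
```

```text
t 23.62 yaw 105.71 pos [ 0.5488 -0.1241  0.115 ] F [-1.6 -0.7  4.2] M [ 0.148  0.309 -0.007] tilt [-0.15 -0.04] tau7 -0.002 q7 1.64 op 0.315
```

Flange contact at 5 N. Releasing.

Call:
send_rows:
  moves: [0,0,0,0,0,0,0,0,0,0,0,0,0,0,0,0,0,0,0,0,0,0,0,0,0,0,0,0,0,0]
  grip_force: 5

```text
clock: 24.03
tool_pos: [0.549, -0.1242, 0.115]
eef_rot: [-0.137, 0.991, -0.0, -0.001]
contact_force: [0.0, -0.9, 0.2]
opening: 0.318
```

Call:
send_rows:
  moves: [0,0,0,0,0,0,0,0,0,0,0,0,0,0,0,0,0,0,0,0,0,0,0,0,0,0,0,0,0,0]
  claw: -1

```text
clock: 24.45
tool_pos: [0.549, -0.1241, 0.115]
eef_rot: [-0.137, 0.991, -0.0, -0.001]
contact_force: [0.9, -0.3, -0.3]
opening: 0.67
```

Call:
send_rows:
  moves: [0,0,0,0,0,0,0,0,0,0,0,0,0,0,0,0,0,0,0,0,0,0,0,0,0,0,0,0,0,0]

```text
clock: 24.87
tool_pos: [0.549, -0.1241, 0.115]
eef_rot: [-0.137, 0.991, -0.0, -0.001]
contact_force: [-0.4, 0.0, 0.3]
opening: 0.998
```

Call:
send_rows:
  moves: [0,0,-0.01,0,0,0,0,0,-0.03,0,0,0,0,0,-0.055,0,0,0,0,0,-0.085,0,0,0,0,0,-0.12,0,0,0]

```text
clock: 25.28
tool_pos: [0.5483, -0.1239, 0.236]
eef_rot: [-0.137, 0.991, 0.0, -0.002]
contact_force: [1.1, 0.2, 0.2]
opening: 0.998
```

```bash
python3 tq.py
python3 - <<'E'
from h import *
p=snap('side','s13.png'); c=snap('scene','c13.png'); w=snap('wrist','w13.png')
a=cv2.resize(p['image'][160:300,250:430,::-1],(450,350)); b=cv2.resize(c['image'][165:265,190:318,::-1],(448,350)); cv2.imwrite('pics/e13.png',np.hstack([a,b])[:, :800])
E
```

```text
t 25.28 yaw 105.73 pos [ 0.5483 -0.1239  0.236 ] F [1.1 0.2 0.2] M [ 0.066 -0.006  0.027] tilt [-0.26 -0.02] tau7 -0.313 q7 1.72 op 0.998
```

View pics/e13.png

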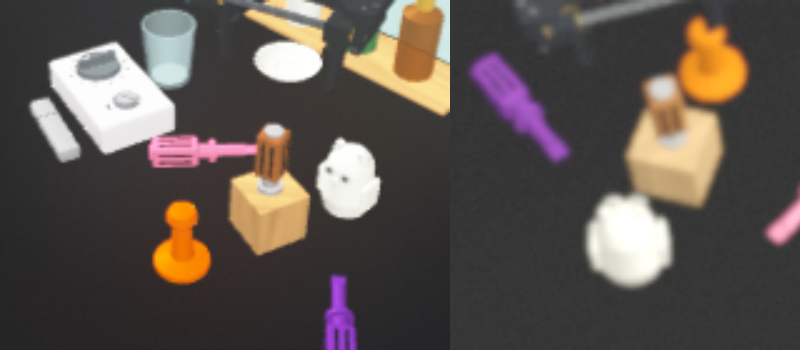

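View pics/w13.png

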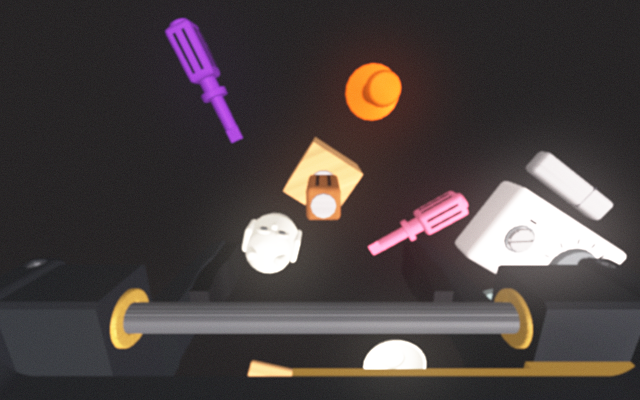

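Run:
```python
from capfit import *
w=snap('wrist'); P=cloud(w); z=P[...,2]; d=np.linalg.norm(P[...,:2]-[.549,-.124],axis=-1)<.025
m=d&(z>.128)&(z<.145); print(np.median(P[m],axis=0), cv2.minAreaRect((P[m][:,:2]*1000).astype(np.float32)))
c=np.linalg.norm(P[...,:2]-[.554,.1115],axis=-1)<.011; print(np.median(z[c&(z>.05)&(z<.056)]))
s=r.get_state(); print(s['clock'],np.round(s['contact_force'],1),np.abs(s['qd']).max()); r.finish_job()
```

```text
[ 0.54607774 -0.1240425   0.13534683] ((548.2586669921875, -123.32489776611328), (27.847070693969727, 27.451356887817383), 15.282967567443848)
0.052119261700980496
25.4833 [-0.1 -0.7 -0.9] 0.04039665892164458
the job is handed in; nothing more can be done
```

The battery cap is tight against its stop, and the driver is back upright in its block, fully down and released. I handed the job in at 25.5 s.

- **Cap:** it turned 0.87 rad clockwise (slot angle 157.4° to 107.7°) and sank about 1.4 mm, which matches the thread. Turning took about 0.09 N m. The torque then rose to 0.16 and, on the last 2° step, to about 0.25 N m, slightly over the intended ceiling of about 0.24. I backed off to zero torque before lifting the blade out.
- **Driver:** the flange met the block at about 5 N. After release the handle top stood at 135.3 mm, the same as at the start (135.5 mm), within 1 mm sideways and square to within 0.4°.
- **Other things:** the dial, owl, hair tie post, tumbler, tweezers case and dish looked undisturbed in the last pictures. I did not check the cream jar at the end. The pink and purple look-alike drivers appeared upright in the first pictures and were lying down by 2.35 s, while the arm was well above them. I do not think I touched them, and they have not moved since.

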